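# Get the paste pot out from behind the bottles and restock the tray

## Robot

A 6-joint arm with a two-finger parallel gripper is mounted at the origin on a cart in front of the work surface, level with it; the furniture and walls round the work are solid. World frame = base frame: x ahead of the robot, y to its left, z up, the work surface at z = 0. Lengths are in m, angles in degrees, forces in N, time in s.
With the tool pointing down it reaches from about 0.4 to 0.825 m from the base axis. Payload 7 kg.
Tool frame: the origin (TCP) lies at the very end of the fingers, on their centre line; the grasp point (between the pads) lies 19 mm behind it (r.hold_point_z is the distance from the TCP to the grasp point, in m); z points along the fingers, y is the direction in which the jaws open and shut (so a half turn about z gives the same grasp; the last joint's range is limited). The gripper opens to 88 mm and grips with 3 to 60 N. Pads are 19 mm wide; open, the fingers measure 130 mm over their backs; the gripper's body (78 mm by 193 mm) begins 47 mm behind the grasp point.
Start: joints at [-57.634, 20.546, 0.682, 0, -70.136, -16.507], TCP at [0.184, -0.649, 0.227] pointing down, gripper open.
Joint ranges: [-176.03, 176.03], [-82.01, 121.73], [-58.28, 71.71], [-173.87, 95.51], [-174.79, -0.11], [-173.66, 173.66]. Speed limits (degrees/s): [136.94, 136.94, 172.46, 180, 180, 180].

## Interface

Orientations are given as [roll, pitch, yaw] about the fixed x, y, z axes, in that order (R = Rz(yaw) Ry(pitch) Rx(roll)).
In Python, from plant import r gives the robot as it stands. The module is installed in compiled form; this text tells all that it offers.
- The arm moves only by the shell command python3 -m inch 'ROWS' [FORCE]. ROWS is text: rows parted by semicolons, each of 7 numbers parted by spaces: the shift along the tool's x, y, z in m, then the turn, a rotation vector about the tool's x, y, z in rad, then the opening, from 0 (shut) to 1 (fully open). In form: tx ty tz ax ay az jaw; .... A call has 1 to 20 rows; each row shifts and turns the commanded pose from where the row before left it, along the tool's axes as they then stand; what a row does not reach is not made up. A row lasts 1/12 s, in which the tool goes at most 41.7 mm and 7.16 degrees, less where a joint would pass 70% of its speed; a pose out of reach is approached as far as the arm can. A call with a gripper value outside its range is refused whole. The fingers move at their own pace and stop on an object; FORCE is the grip in N (left out, the last holds). Time passes only in rows, so rows that do not move let the fingers close. It gives the time, the measured TCP pose, the force and the opening at its end, in the units of the state.
- r.get_state(): the state, without advancing time (a new reading comes with each control period).
- r.capture(name): name is "scene" or "top" or "wrist"; returns the picture (420x560x3 uint8, red, green, blue); there is no depth.
- r.camera_params(name): a dict with "vfov" (degrees; the focal length in pixels is half the picture's height over the tangent of half this angle, whatever the lens; pixels are square), "cx", "cy" (the principal point, pixels), "R" (3x3) and "t" (3): a world point X has camera coordinates R X + t. Camera axes: x right, y down, z forward; pixel columns grow to the right and rows downward; lengths in m; the calibration is good to about 2 mm. The wrist camera is an equidistant fisheye: a pixel r from the principal point sees the ray r / f radians off the axis. A picture is of the moment at which its call begins: read the wrist's pose just before it. camera_params takes no time and is no camera call; for the wrist camera it gives the pose at the moment of the call.
- r.close_job(): hands the job in, once; it reports no verdict.
Trained networks look in the newest picture that a camera, given by its name, has taken for a name from the list of things; names that differ only in an ending like _2 or _b are one class to them, and where a whole thing is asked for, a point or a joint stands for the part that bears it (a point fixed in the world has none). Each returns a list of dicts, best first, with "p" (0 to 1); they miss things now and then, are a little off and sometimes report something else, mostly with a low value. They report only what shows in the picture. A call takes as long as a camera call. They do not tell look-alikes from the thing itself.
- r.recognise(target, camera): "xy" ([column, row] in pixels, amid what is visible of it).
The state is a dict: "time_s": time; "joints": joint angles; "qd": joint speeds; "joint_torque": joint torques, N m; "tcp_pos": TCP position; "eef_rot": TCP orientation; "contact_force": force on the tool from outside, world axes, zero at the start; "moment": the same for the moment, N m; "gripper_width": finger opening in m.
Only numpy, scipy, OpenCV 4.12 (cv2) and the standard library are available. Lean on these libraries where they do the work, as an engineer would, in place of code of your own. Each camera call takes 0.05 s, during which the arm holds its last target.

## Task

Stand both bottles from the grey stock tray on the black rubber mat, then fetch the paste pot from the yellow place behind them and set it in the middle of the round blue work pad. Next put the solder reel in the middle of the yellow place that the pot left, and only then stand each bottle back on the very spot in the tray where it stood at the start. Keep everything upright and leave the black tape and the green circuit board alone.

Things in the scene. Friction and masses are not known exactly. Their poses are not given: they have to be found in the camera images.
- flux_bottle: Brown glass dropper bottle with a light label and a black rubber bulb, loose, 0.07 kg. Body 33 mm across up to 62 mm above its foot, collar 24 mm across at 62 to 77 mm, bulb 13 mm across up to the top at 102 mm. Origin at the centre of its underside, z up along the bottle. Starts upright in the tray, on one of the two white spots.
- cleaner_bottle: Plain white plastic bottle with a blue cap, loose, 0.1 kg, 38 mm across in its straight lower part (up to 74 mm above its foot), narrowing to the 23 mm wide cap, 100 mm tall. Origin at the centre of its underside, z up. Starts upright in the tray, on the other white spot; which bottle is on which spot varies.
- paste_pot: Low round pot, cream with a red band, loose, 63 mm across, 34 mm tall, 0.07 kg. Origin at the centre of its underside, z up. Starts on the yellow place in the tray, behind the two bottles.
- solder_reel: Reel of silvery solder wire with dark blue flanges, loose, standing on a flange, 57 mm across, 42 mm tall, 0.25 kg. Origin at the centre of its underside, z up. Starts on the bench to the left or to the right of the tray.
- stock_tray: Grey metal stock tray, fixed, 160 mm (its x, away from the robot) by 180 mm (its y), yaw varies. Origin at the centre of its underside. Floor 6 mm above the bench; rims 5 mm thick, 12 mm high, rail 34 mm high at the back (+x). Painted on the floor: two white spots 48 mm across at x = -25 mm, y = +37 and -37 mm, where the bottles stand to within 2 mm, and a yellow place behind them.
- back_place (a point): Centre of the yellow round place (68 mm across) at the back of the tray, on the tray's floor, 6 mm above the bench (tray x = +25 mm, y = 0). The pot stands here at the start; the reel goes here.
- parking_mat: Black rubber mat, fixed, 100 mm (its x) by 175 mm (its y), 4 mm thick, flat on the bench; the side area for the bottles. Origin at the centre of its underside. It lies nearer the robot than the tray, to the left or right.
- work_pad: Round blue work pad with a thin white ring, fixed, 90 mm across, 5 mm thick, flat on the bench on the side where the mat is not. Origin at the centre of its underside.
- black_tape: Roll of black tape lying flat on the bench, loose, 62 mm across, 19 mm tall, origin at the centre of its underside. It lies on the other side of the tray from the reel. Leave it alone.
- green_board: Green circuit board with small components, loose, 60 x 85 x 12 mm, lying flat between the robot and the tray, origin at the centre of its underside. Leave it alone.
Not all that is in view belongs to the job. Leave any purple or turquoise look-alike of the solder_reel alone.

How it is judged (in metres and radians):
On the way, in this order (a step that is already met when the one before it is completed fails the run):
1. both bottles stand released on the black mat while the pot still stands in its place and the reel has not been put in the tray (x of flux_bottle in the frame of parking_mat between -0.048 and 0.048 m and y of flux_bottle in the frame of parking_mat between -0.085 and 0.085 m and height (world z) of each of flux_bottle, cleaner_bottle below 0.012 m and angle between each of flux_bottle, cleaner_bottle's own z axis and vertical below 0.15 rad and linear speed of each of flux_bottle, cleaner_bottle below 0.02 m/s and contact force between the fingers and flux_bottle below 0.1 N and x of cleaner_bottle in the frame of parking_mat between -0.048 and 0.048 m and y of cleaner_bottle in the frame of parking_mat between -0.085 and 0.085 m and contact force between the fingers and cleaner_bottle below 0.1 N and distance of paste_pot from where it was at the start of the episode below 0.012 m and horizontal distance between solder_reel and back_place above 0.08 m), for 0.2 s.
2. the pot stands released in the middle of the work pad, both bottles still on the mat (horizontal distance between paste_pot and work_pad below 0.012 m and height (world z) of paste_pot below 0.013 m and angle between each of paste_pot, flux_bottle, cleaner_bottle's own z axis and vertical below 0.15 rad and linear speed of each of paste_pot, flux_bottle, cleaner_bottle below 0.02 m/s and contact force between the fingers and paste_pot below 0.1 N and x of flux_bottle in the frame of parking_mat between -0.048 and 0.048 m and y of flux_bottle in the frame of parking_mat between -0.085 and 0.085 m and height (world z) of each of flux_bottle, cleaner_bottle below 0.012 m and contact force between the fingers and flux_bottle below 0.1 N and x of cleaner_bottle in the frame of parking_mat between -0.048 and 0.048 m and y of cleaner_bottle in the frame of parking_mat between -0.085 and 0.085 m and contact force between the fingers and cleaner_bottle below 0.1 N), for 0.2 s.
3. the reel stands released in the middle of the yellow place, pot on the pad, both bottles still on the mat (all of step 2 and horizontal distance between solder_reel and back_place below 0.012 m and height (world z) of solder_reel below 0.014 m and angle between solder_reel's own z axis and vertical below 0.15 rad and linear speed of solder_reel below 0.02 m/s and contact force between the fingers and solder_reel below 0.1 N), for 0.2 s.
At the end, for the whole second after the job is handed in: The pot stands upright within 12 mm of the middle of the work pad, the reel upright within 12 mm of the middle of the yellow place, and each bottle upright within 12 mm of where it stood at the start; all released and at rest (horizontal distance between paste_pot and work_pad below 0.012 m and height (world z) of paste_pot below 0.013 m and angle between each of paste_pot, solder_reel, flux_bottle, cleaner_bottle's own z axis and vertical below 0.15 rad and linear speed of each of paste_pot, solder_reel, flux_bottle, cleaner_bottle below 0.02 m/s and contact force between the fingers and paste_pot below 0.1 N and horizontal distance between solder_reel and back_place below 0.012 m and height (world z) of solder_reel below 0.014 m and contact force between the fingers and solder_reel below 0.1 N and distance of each of flux_bottle, cleaner_bottle from where it was at the start of the episode below 0.012 m and contact force between the fingers and flux_bottle below 0.1 N and contact force between the fingers and cleaner_bottle below 0.1 N); the robot touches nothing.
It fails at once if the black tape or the green board is moved by more than 15 mm (distance of any of black_tape, green_board from where it was at the start of the episode above 0.015 m).
It fails at once if a bottle, the pot or the reel is tipped by more than 0.6 rad (angle between any of flux_bottle, cleaner_bottle, paste_pot, solder_reel's own z axis and vertical above 0.6 rad).
It also fails if it takes over 120 s, if anything falls off the work surface, if the arm or the gripper's body presses on something with over 40 N, if the wrist force passes 120 N, or if a joint passes its speed limit or range.

## Working session

There is one attempt and no reset: what is moved stays moved. The work goes in short steps, Python scripts to look and compute and a shell command to move; the robot and the scene stay as the last step left them, time stands still between calls to the robot, and variables do not carry over. Pictures are saved under pics/ and viewed, and the job is handed in when it is done.

```bash
mkdir -p pics; ls
python3 - <<'E'
from plant import r
import cv2
print(r.get_state())
for n in ("scene","top","wrist"):
    im=r.capture(n); cv2.imwrite(f"pics/{n}0.png",im[:,:,::-1])
    p=r.camera_params(n); print(n,p)
E
```

```text
pics
{'time_s': 0.0, 'joints': array([-5.76341890e+01,  2.05919386e+01,  6.33387246e-01, -2.02443239e-02,
       -7.01369417e+01, -1.65069074e+01]), 'qd': array([ 0.05396714, -0.0467051 ,  0.00364504, -0.01023441, -0.07689724,
       -0.06930954]), 'joint_torque': array([-3.73591929e-04, -5.82723820e+01,  2.93048304e+01,  6.99739963e+00,
        6.84063751e-03, -1.61254188e-04]), 'tcp_pos': array([ 0.18429154, -0.64883412,  0.22561369]), 'eef_rot': array([ 1.79903035e+02, -8.88864722e-03, -1.64147983e+02]), 'contact_force': array([-0.3128951 , -0.59506734,  0.55910717]), 'moment': array([0.02498924, 0.02763492, 0.00307026]), 'gripper_width': 0.0869962081456813}
scene {'vfov': 50.295767885150816, 'cx': 281.95028285162357, 'cy': 205.52462451721166, 'R': array([[ 0.54513444, -0.83832219,  0.00665989],
       [-0.38513921, -0.25748419, -0.88621086],
       [ 0.74464504,  0.48053907, -0.46323424]]), 't': array([-0.37469864,  0.18516236,  0.79750195])}
top {'vfov': 50.17851633066519, 'cx': 274.3898906671744, 'cy': 205.97005449559884, 'R': array([[ 0.00219535, -0.9998578 ,  0.01672003],
       [-0.98685496, -0.00486805, -0.16153512],
       [ 0.16159354, -0.01614562, -0.98672531]]), 't': array([-0.16034947,  0.48473492,  0.99800299])}
wrist {'vfov': 65.70646984690485, 'cx': 279.09560090224085, 'cy': 208.9399410982355, 'R': array([[-0.27239293,  0.9621845 ,  0.00175377],
       [ 0.91709834,  0.25907683,  0.30300137],
       [ 0.29108886,  0.08414381, -0.95298851]]), 't': array([ 0.67325014, -0.03800538,  0.39241414])}
```

View pics/top0.png

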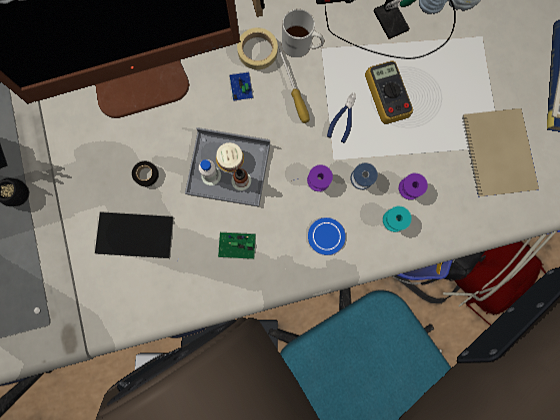

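View pics/scene0.png

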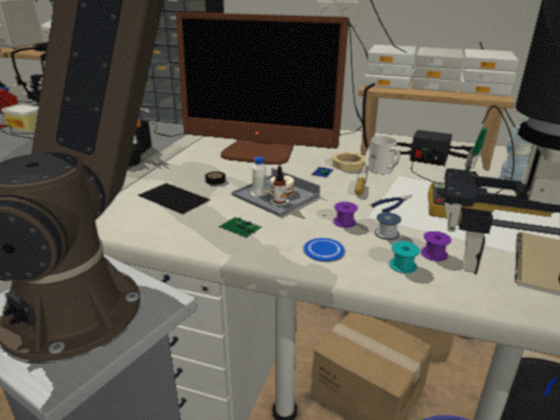

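View pics/wrist0.png

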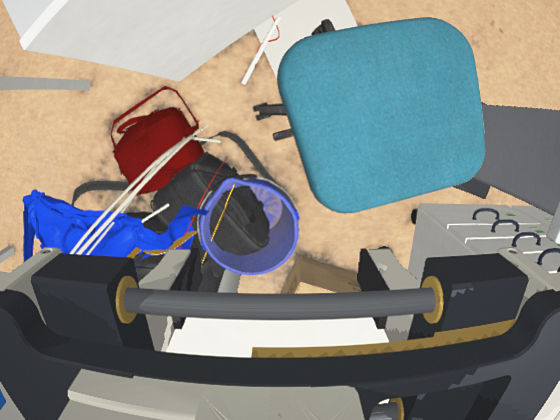

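The top view shows the tray at about (229,167), with the white cleaner (207,172), brown flux bottle (240,178) and pot (230,155). The mat is at (135,235), the pad at (327,236), the board at (237,245) and the tape at (145,173).

Reel candidates:
- purple (319,178)
- grey/dark-blue (364,176)
- purple (413,186)
- turquoise (397,219)

By the description the reel is the one at (364,176). I'll check it in a close crop.

```bash
cat > h.py <<'E'
import numpy as np, cv2
from plant import r
def ray(name,uv,p=None):
    p=p or r.camera_params(name)
    f=210/np.tan(np.radians(p['vfov'])/2)
    R=np.array(p['R']);t=np.array(p['t'])
    d=np.array([(uv[0]-p['cx'])/f,(uv[1]-p['cy'])/f])
    if name=='wrist':
        th=np.hypot(*d); k=np.sin(th)/th if th>1e-9 else 1
        v=np.array([d[0]*k,d[1]*k,np.cos(th)])
    else: v=np.array([d[0],d[1],1.])
    v/=np.linalg.norm(v)
    return -R.T@t, R.T@v
def onz(name,uv,z,p=None):
    c,v=ray(name,uv,p); return c+v*(z-c[2])/v[2]
def tri(rays):
    A=np.zeros((3,3));b=np.zeros(3)
    for c,v in rays:
        M=np.eye(3)-np.outer(v,v);A+=M;b+=M@c
    X=np.linalg.solve(A,b)
    return X,[np.linalg.norm((np.eye(3)-np.outer(v,v))@(X-c)) for c,v in rays]
def proj(name,X,p=None):
    p=p or r.camera_params(name)
    f=210/np.tan(np.radians(p['vfov'])/2)
    q=np.array(p['R'])@np.array(X)+np.array(p['t'])
    if name=='wrist':
        th=np.arctan2(np.hypot(q[0],q[1]),q[2]);n=np.hypot(q[0],q[1])
        return np.array([p['cx']+f*th*q[0]/n,p['cy']+f*th*q[1]/n])
    return np.array([p['cx']+f*q[0]/q[2],p['cy']+f*q[1]/q[2]])
E
python3 - <<'E'
from h import *
t=r.capture('top')
for n in ["flux_bottle","cleaner_bottle","paste_pot","solder_reel","stock_tray","parking_mat","work_pad","black_tape","green_board"]:
    out=[]
    for d in r.recognise(n,'top')[:5]:
        out.append((np.round(d['xy'],1).tolist(),round(d['p'],2),np.round(onz('top',d['xy'],0.02),3)[:2].tolist()))
    print(n,out)
im=t[:,:,::-1]
a=cv2.resize(im[110:270,80:280],None,fx=3.8,fy=3.7,interpolation=cv2.INTER_CUBIC)
cv2.imwrite('pics/ctray.png',a)
a=cv2.resize(im[130:270,270:450],None,fx=4,fy=4,interpolation=cv2.INTER_CUBIC)
cv2.imwrite('pics/creel.png',a)
E
```

```text
flux_bottle [([239.7, 175.8], 0.68, [0.561, -0.076])]
cleaner_bottle [([208.3, 173.2], 0.85, [0.567, -0.001])]
paste_pot [([230.9, 156.0], 0.95, [0.61, -0.054]), ([239.5, 176.3], 0.73, [0.56, -0.076])]
solder_reel [([396.9, 217.9], 0.93, [0.462, -0.449]), ([322.4, 177.5], 0.9, [0.558, -0.274]), ([413.1, 187.1], 0.6, [0.536, -0.491]), ([363.4, 175.4], 0.59, [0.564, -0.372])]
stock_tray [([227.8, 174.1], 0.65, [0.565, -0.048]), ([225.3, 156.1], 0.3, [0.61, -0.041])]
parking_mat [([135.1, 233.3], 0.81, [0.423, 0.165])]
work_pad [([325.9, 235.7], 0.82, [0.419, -0.28])]
black_tape [([142.4, 171.3], 0.71, [0.571, 0.156]), ([325.9, 234.6], 0.53, [0.421, -0.28])]
green_board [([237.3, 244.0], 0.97, [0.399, -0.073]), ([228.3, 155.2], 0.17, [0.612, -0.048])]
```

View pics/ctray.png

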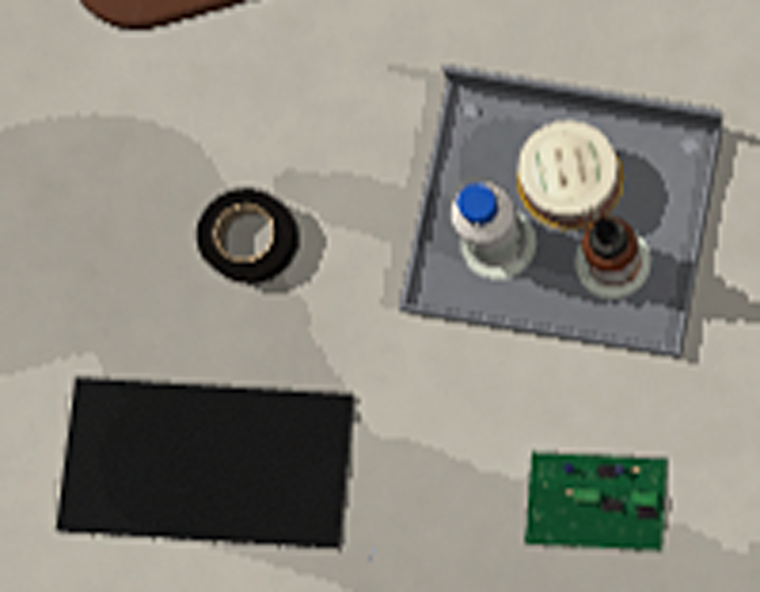

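View pics/creel.png

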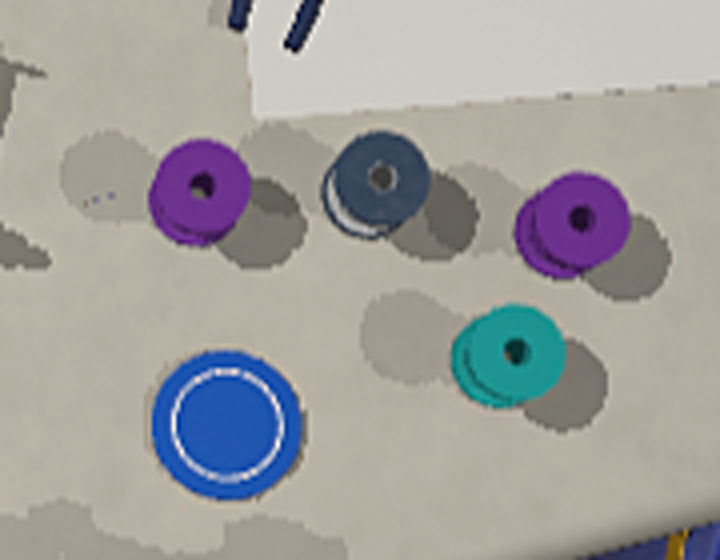

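The dark-blue, silver-wired reel at top-image (364,176) is the target. The other three are purple or turquoise look-alikes. Next I'll find the camera-to-tool offset, then fly to a viewpoint over the tray.

```bash
cat >> h.py <<'E'
from scipy.spatial.transform import Rotation as Ro
def toolR(s=None):
    s=s or r.get_state(); return Ro.from_euler('xyz',s['eef_rot'],degrees=True).as_matrix()
def go(target,yaw=None):
    """print total tool-frame shift to world target (3) and turn about tool z for yaw (deg, mod 180) applied after"""
    s=r.get_state(); R=toolR(s); d=np.array(target)-s['tcp_pos']
    print('t',round(s['time_s'],2),'pos',np.round(s['tcp_pos'],4),'rot',np.round(s['eef_rot'],2),'w',round(s['gripper_width'],4))
    print('shift tool',np.round(R.T@d,4),'dist',round(np.linalg.norm(d),3))
    if yaw is not None:
        dy=(yaw-s['eef_rot'][2]+180)%360-180
        print('turn tool z rad',round(-np.radians(dy),4))
E
python3 - <<'E'
from h import *
p=r.camera_params('wrist');s=r.get_state();R=toolR(s)
c=-p['R'].T@p['t']
print('cam in tool',R.T@(c-s['tcp_pos']),'cam axes in tool\n',R.T@p['R'].T)
go([0.47,-0.05,0.33],171)
E
python3 -m inch '-0.0224 0.0248 -0.005 0 0 0 1;-0.0224 0.0248 -0.005 0 0 0 1;-0.0224 0.0248 -0.005 0 0 0 1;-0.0224 0.0248 -0.005 0 0 0 1;-0.0224 0.0248 -0.005 0 0 0 1;-0.0224 0.0248 -0.005 0 0 0 1;-0.0224 0.0248 -0.005 0 0 0 1;-0.0224 0.0248 -0.005 0 0 0 1;-0.0224 0.0248 -0.005 0 0 0 1;-0.0224 0.0248 -0.005 0 0 0 1;-0.0224 0.0248 -0.005 0 0 0 1;-0.0224 0.0248 -0.005 0 0 0 1;-0.0224 0.0248 -0.005 0 0 0 1;-0.0224 0.0248 -0.005 0 0 0 1;-0.0224 0.0248 -0.005 0 0 0 1;-0.0224 0.0248 -0.005 0 0 0 1;-0.0224 0.0248 -0.005 0 0 0 1;-0.0224 0.0248 -0.005 0 0 0 1;-0.0224 0.0248 -0.005 0 0 0 1;-0.0224 0.0248 -0.005 0 0 0 1'
```

```text
cam in tool [ 0.08326501  0.00096649 -0.15843455] cam axes in tool
 [[-7.78572388e-04 -9.52957802e-01 -3.03101997e-01]
 [ 9.99999557e-01 -9.02249916e-04  2.68008971e-04]
 [-5.28874992e-04 -3.03101654e-01  9.52958083e-01]]
t 0.65 pos [ 0.1844 -0.6493  0.2266] rot [-180.      0.   -164.14] w 0.0873
shift tool [-0.4385  0.4985 -0.1034] dist 0.672
turn tool z rad 0.4338
time_s: 2.32
tcp_pos: [0.4802, -0.0481, 0.3273]
eef_rot: [-180.0, 0.1, -164.1]
contact_force: [0.9, -0.7, 0.6]
gripper_width: 0.0876
```

```bash
python3 -m inch '0 0 0 0 0 0.1085 1;0 0 0 0 0 0.1085 1;0 0 0 0 0 0.1085 1;0 0 0 0 0 0.1085 1;0 0 0 0 0 0 1;0 0 0 0 0 0 1'
python3 - <<'E'
from h import *
p=r.camera_params('wrist');im=r.capture('wrist');cv2.imwrite('pics/w1.png',im[:,:,::-1])
for n in ["flux_bottle","cleaner_bottle","paste_pot","stock_tray","parking_mat","work_pad","green_board"]:
    print(n,[(np.round(d['xy'],1).tolist(),round(d['p'],2)) for d in r.recognise(n,'wrist')[:3]])
import pickle;pickle.dump(p,open('pics/w1.pkl','wb'))
E
```

```text
time_s: 2.82
tcp_pos: [0.4798, -0.0497, 0.3267]
eef_rot: [180.0, 0.0, 171.2]
contact_force: [-0.2, -0.2, -0.5]
gripper_width: 0.0874
flux_bottle [([269.7, 221.8], 0.88), ([409.5, 200.2], 0.48)]
cleaner_bottle [([320.5, 225.5], 0.6)]
paste_pot [([294.9, 247.2], 0.63)]
stock_tray [([286.6, 221.2], 0.75)]
parking_mat [([413.8, 111.0], 0.95)]
work_pad [([131.8, 153.7], 0.79), ([292.9, 248.9], 0.16)]
green_board [([260.6, 110.6], 0.76)]
```

View pics/w1.png

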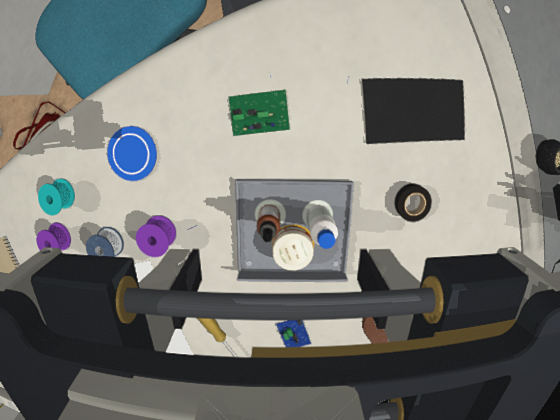

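Run:
```python
import cv2
im=cv2.imread('pics/w1.png')
cv2.imwrite('pics/w1c.png',cv2.resize(im[170:290,225:360],None,fx=5.5,fy=5,interpolation=cv2.INTER_CUBIC))
cv2.imwrite('pics/w1d.png',cv2.resize(im[65:275,20:180],None,fx=4,fy=2.8,interpolation=cv2.INTER_CUBIC))
```

```text
(no output)
```

View pics/w1c.png

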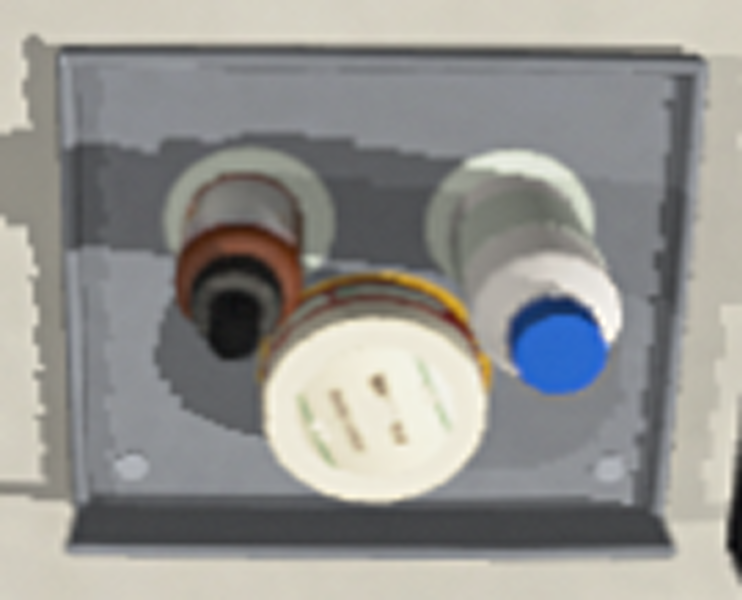

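View pics/w1d.png

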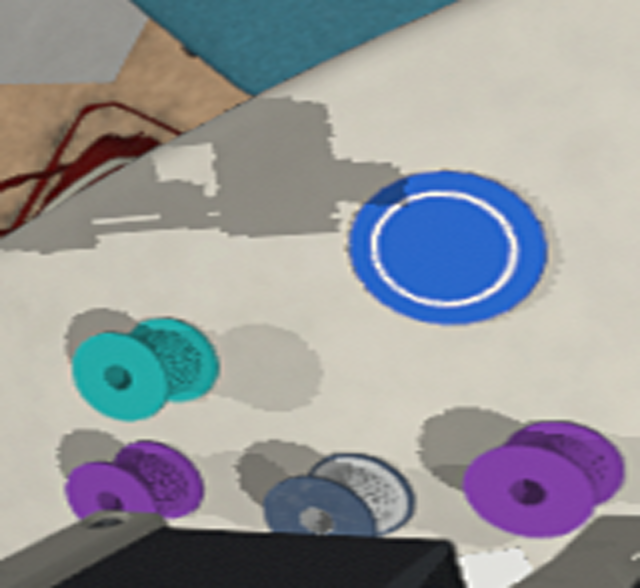

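```bash
cat > fit.py <<'E'
from h import *
import pickle
from scipy.optimize import least_squares
pw=pickle.load(open('pics/w1.pkl','rb'));pt=r.camera_params('top')
def cr(x,y,u0,v0,fx,fy): return np.array([u0+(x+.5)/fx-.5, v0+(y+.5)/fy-.5])
W=lambda x,y:cr(x,y,225,170,5.5,5); D=lambda x,y:cr(x,y,20,65,4,2.8)
T=lambda x,y:cr(x,y,80,110,3.8,3.7); Q=lambda x,y:cr(x,y,270,130,4,4)
P={'flux top':(W(232,322),T(610,234)),'clean top':(W(560,345),T(477,204)),'pot top':(W(375,410),T(569,168)),
'reel top':(D(319,516),Q(381,178)),'pad':(D(447,247),Q(226,425)),
'spotL':(W(511,225),T(498,243)),'spotR':(W(249,222),T(613,261)),
'rail+':(W(673,553),T(447,70)),'rail-':(W(68,550),T(720,113)),'rim+':(W(705,60),T(403,308)),'rim-':(W(57,47),T(686,354))}
for k,(a,b) in P.items():
    X,e=tri([ray('wrist',a,pw),ray('top',b,pt)]);print(k,np.round(X,4),np.round(e,4))
M=[((-80,-90,12),'rim-'),((-80,90,12),'rim+'),((80,-90,34),'rail-'),((80,90,34),'rail+'),((-25,37,6),'spotL'),((-25,-37,6),'spotR')]
def wp(q,m):
    m=np.array(m)/1000.;c,s=np.cos(q[2]),np.sin(q[2]);return np.array([q[0]+c*m[0]-s*m[1],q[1]+s*m[0]+c*m[1],m[2]])
for use in ((0,),(1,),(0,1)):
    def res(q):
        o=[]
        for m,k in M:
            X=wp(q,m)
            if 0 in use:o.append(proj('wrist',X,pw)-P[k][0])
            if 1 in use:o.append(proj('top',X,pt)-P[k][1])
        return np.concatenate(o)
    s=least_squares(res,[.58,-.04,-.16],loss='soft_l1');print(use,np.round(s.x,4),np.degrees(s.x[2]),np.round(s.fun,1))
for n,m in (('spot+',(-25,37,6)),('spot-',(-25,-37,6)),('back',(25,0,6))): print(n,np.round(wp(s.x,m),4))
H={'flux top':.108,'clean top':.106,'pot top':.040,'reel top':.042,'pad':.005}
for k,z in H.items(): print(k,np.round(onz('wrist',P[k][0],z,pw),4),np.round(onz('top',P[k][1],z,pt),4))
# mat corners: w1 raw px
E
cat > mat.py <<'E'
from h import *
import pickle
pw=pickle.load(open('pics/w1.pkl','rb'));pt=r.camera_params('top')
for c in [(362,79),(463,80),(466,139),(366,143)]: print('w',np.round(onz('wrist',c,.004,pw),4))
for x,y in [(57,529),(341,549),(354,396),(77,378)]: print('t',np.round(onz('top',(80+x/3.8-.4,110+y/3.7-.4),.004,pt),4))
E
python3 fit.py; python3 mat.py
```

```text
flux top [ 0.5559 -0.0793  0.0787] [0.002 0.002]
clean top [ 0.5687 -0.0021  0.0959] [0.0018 0.0018]
pot top [ 0.6102 -0.0498  0.0311] [0.0019 0.0019]
reel top [ 0.5633 -0.3729  0.0337] [0.0006 0.0006]
pad [ 0.4207 -0.284  -0.0084] [0.0004 0.0004]
spotL [ 0.5673 -0.0029  0.0007] [0.0017 0.0017]
spotR [ 0.5578 -0.0768 -0.0089] [0.001 0.001]
rail+ [0.6712 0.0279 0.0404] [0.0027 0.0027]
rail- [ 0.648  -0.1451  0.0287] [0.001 0.001]
rim+ [0.5187 0.0537 0.0196] [0.0026 0.0026]
rim- [ 0.4981 -0.1246 -0.0307] [0.0004 0.0004]
(0,) [ 0.5837 -0.0427 -0.1701] -9.74469495935585 [-0.3  0.2  1.1 -0.3 -0.9  0.8  0.6  1.1 -0.2 -0.6 -0.  -0.6]
(1,) [ 0.5835 -0.0473 -0.1586] -9.087690687557302 [-0.7  0.5 -0.7  0.8  1.3 -1.1 -1.1 -1.5  0.7  0.2  0.7  0.3]
(0, 1) [ 0.5836 -0.0438 -0.1677] -9.609168042299112 [-1.2  0.4 -2.5  0.7  0.3 -0.3 -2.4  0.3 -1.5  1.   0.1 -0.8  0.   1.
 -2.2 -1.8 -1.  -0.5 -0.8  0.  -0.8 -0.5 -0.9  0.4]
spot+ [ 0.5652 -0.0032  0.006 ]
spot- [ 0.5528 -0.0761  0.006 ]
back [ 0.6083 -0.048   0.006 ]
flux top [ 0.5459 -0.075   0.108 ] [ 0.5473 -0.0825  0.108 ]
clean top [ 0.5648 -0.0014  0.106 ] [ 0.5655 -0.0053  0.106 ]
pot top [ 0.6071 -0.048   0.04  ] [ 0.6066 -0.0522  0.04  ]
reel top [ 0.5597 -0.3668  0.042 ] [ 0.5619 -0.371   0.042 ]
pad [ 0.4197 -0.2772  0.005 ] [ 0.4198 -0.2823  0.005 ]
w [0.3683 0.0923 0.004 ]
w [0.3784 0.2673 0.004 ]
w [0.4762 0.2642 0.004 ]
w [0.4653 0.0863 0.004 ]
t [0.3786 0.2619 0.004 ]
t [0.3665 0.0869 0.004 ]
t [0.4644 0.0827 0.004 ]
t [0.4753 0.2559 0.004 ]
```

```bash
python3 -m inch '-0.029 -0.021 0 0 0 0 1;-0.028 -0.021 0 0 0 0 1;0 0 0 0 0 -0.1168 1;0 0 0 0 0 -0.1168 1;0 0 0 0 0 -0.1168 1;0 0 0 0 0 -0.1168 1;0 0 0 0 0 -0.1168 1;0 0 0 0 0 -0.1168 1;0 0 0 0 0 -0.1168 1;0 0 0 0 0 -0.1168 1;0 0 0 0 0 -0.1168 1;0 0 0 0 0 -0.1168 1;0 0 0 0 0 -0.1168 1;0 0 0 0 0 -0.1168 1;0 0 0 0 0 -0.1168 1;0 0 0 0 0 -0.1168 1;0 0 0 0 0 -0.1168 1;0 0 0 0 0 -0.1168 1;0 0 0 0 0 -0.1168 1'; python3 -m inch '0 0 0 0 0 0 1;0 0 0 0 0 0 1'
python3 - <<'E'
from h import *
import pickle
p=r.camera_params('wrist');im=r.capture('wrist')[:,:,::-1];cv2.imwrite('pics/w2.png',im)
pickle.dump(p,open('pics/w2.pkl','wb'))
E
```

```text
time_s: 4.8
tcp_pos: [0.5296, -0.1002, 0.3265]
eef_rot: [180.0, 0.0, -74.9]
contact_force: [0.1, -0.0, -0.3]
gripper_width: 0.0874
time_s: 4.97
tcp_pos: [0.5296, -0.1002, 0.3265]
eef_rot: [180.0, -0.0, -75.4]
contact_force: [0.4, -0.3, -0.4]
gripper_width: 0.0875
```

View pics/w2.png

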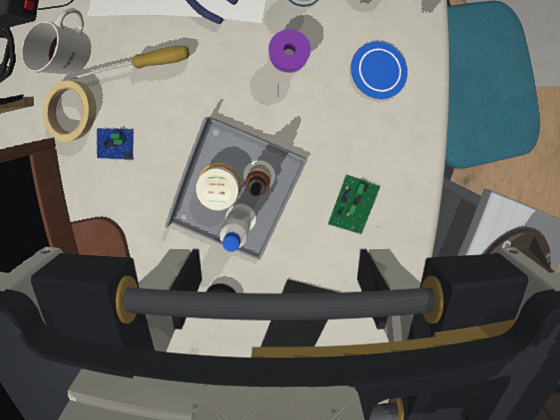

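Run:
```python
import cv2
im=cv2.imread('pics/w2.png')
cv2.imwrite('pics/w2c.png',cv2.resize(im[110:265,160:315],None,fx=5,fy=3.8,interpolation=cv2.INTER_CUBIC))
cv2.imwrite('pics/w2d.png',cv2.resize(im[30:110,340:420],None,fx=5,fy=5,interpolation=cv2.INTER_CUBIC))
```

```text
(no output)
```

View pics/w2c.png

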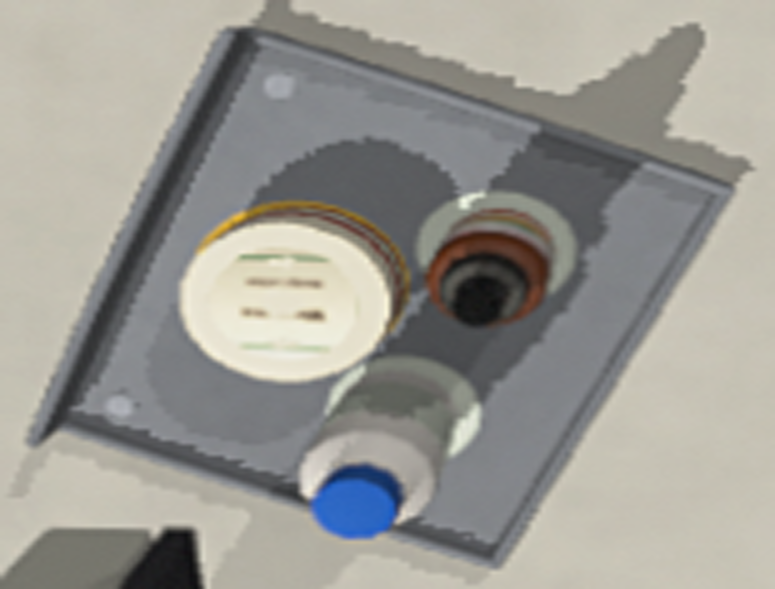

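View pics/w2d.png

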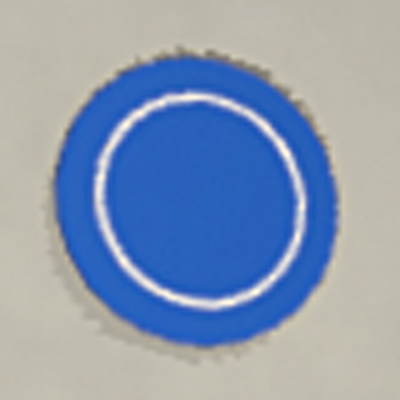

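```bash
cat > fit2.py <<'E'
exec(open('fit.py').read().split("for k,(a,b)")[0])
p2=pickle.load(open('pics/w2.pkl','rb'))
V=lambda x,y:cr(x,y,160,110,5,3.8)
P2={'flux top':V(483,300),'clean top':V(357,502),'pot top':V(286,303),'pad':cr(197,200,340,30,5,5),'spotL':V(404,412),'spotR':V(498,250),
'rail+':V(38,440),'rail-':V(228,32),'rim+':V(495,565),'rim-':V(735,187)}
for k in P2:
    X,e=tri([ray('wrist',P[k][0],pw),ray('wrist',P2[k],p2)]);X3,e3=tri([ray('wrist',P[k][0],pw),ray('wrist',P2[k],p2),ray('top',P[k][1],pt)])
    print(k,np.round(X,4),np.round(e,4),np.round(X3,4),np.round(e3,4))
M=[((-80,-90,12),'rim-'),((-80,90,12),'rim+'),((80,-90,34),'rail-'),((80,90,34),'rail+'),((-25,37,6),'spotL'),((-25,-37,6),'spotR')]
def wp(q,m):
    m=np.array(m)/1000.;c,s=np.cos(q[2]),np.sin(q[2]);return np.array([q[0]+c*m[0]-s*m[1],q[1]+s*m[0]+c*m[1],m[2]])
for use in ((0,),(1,),(2,),(0,2),(0,1,2)):
    def res(q):
        o=[]
        for m,k in M:
            X=wp(q,m)
            if 0 in use:o.append(proj('wrist',X,pw)-P[k][0])
            if 1 in use:o.append(proj('top',X,pt)-P[k][1])
            if 2 in use:o.append(proj('wrist',X,p2)-P2[k])
        return np.concatenate(o)
    s=least_squares(res,[.58,-.04,-.16]);print(use,np.round(s.x,4),np.degrees(s.x[2]),np.round(s.fun,1))
for n,m in (('spot+',(-25,37,6)),('spot-',(-25,-37,6)),('back',(25,0,6))): print(n,np.round(wp(s.x,m),4))
H={'flux top':.108,'clean top':.106,'pot top':.040,'pad':.005}
for k,z in H.items(): print(k,np.round(onz('wrist',P[k][0],z,pw),4),np.round(onz('wrist',P2[k],z,p2),4),np.round(onz('top',P[k][1],z,pt),4))
E
python3 fit2.py
```

```text
flux top [ 0.5522 -0.0766  0.092 ] [0.0001 0.0001] [ 0.5518 -0.0783  0.0921] [0.0017 0.0015 0.0033]
clean top [ 0.5679 -0.0008  0.0987] [0.0002 0.0002] [ 0.5673 -0.0024  0.1004] [0.0016 0.0006 0.0021]
pot top [ 0.6071 -0.048   0.0399] [0. 0.] [ 0.6066 -0.0496  0.041 ] [0.0016 0.0012 0.0027]
pad [ 0.4199 -0.2801 -0.0008] [0. 0.] [ 0.42   -0.2818 -0.0031] [0.0004 0.0014 0.0017]
spotL [ 0.5659 -0.0019  0.0067] [0.0001 0.0001] [ 0.5653 -0.0033  0.0083] [0.0014 0.0008 0.0021]
spotR [ 0.5533 -0.0752  0.007 ] [0.0003 0.0003] [ 0.5533 -0.0763  0.0072] [0.0013 0.0008 0.0021]
rail+ [0.6749 0.0307 0.0329] [0.0015 0.0015] [0.673  0.0283 0.0365] [0.003  0.0004 0.0025]
rail- [ 0.6458 -0.143   0.0343] [0.0001 0.0001] [ 0.6461 -0.144   0.0333] [0.0007 0.0011 0.0018]
rim+ [0.522  0.0591 0.0059] [0.0002 0.0002] [0.5213 0.0559 0.0105] [0.0022 0.0015 0.0031]
rim- [ 0.4907 -0.1179  0.0068] [0.0004 0.0004] [ 0.4913 -0.1204  0.0065] [0.0022 0.0028 0.0049]
(0,) [ 0.5836 -0.0428 -0.1688] -9.672146088571763 [-0.4  0.2  1.  -0.4 -0.9  0.9  0.6  1.  -0.3 -0.6 -0.1 -0.6]
(1,) [ 0.5832 -0.0473 -0.1582] -9.0627361
[... 332 characters left out ...]
.2 -0.2 -0.6  0.2  0. ]
(0, 1, 2) [ 0.5836 -0.0437 -0.1664] -9.536182265752071 [-1.2  0.5 -2.5  0.7  1.4 -0.3  0.3 -0.4 -2.4  0.4  1.4  1.5 -1.3  1.1
 -0.  -0.8 -0.6 -2.2  0.2  0.9 -2.3 -1.7 -2.5  1.  -0.9 -0.6 -0.8  0.1
  0.7 -0.7 -0.8 -0.5 -0.9  0.4  0.3 -0.5]
spot+ [ 0.5651 -0.0031  0.006 ]
spot- [ 0.5528 -0.0761  0.006 ]
back [ 0.6082 -0.0479  0.006 ]
flux top [ 0.5459 -0.075   0.108 ] [ 0.552  -0.0809  0.108 ] [ 0.5473 -0.0825  0.108 ]
clean top [ 0.5648 -0.0014  0.106 ] [ 0.5674 -0.0044  0.106 ] [ 0.5655 -0.0053  0.106 ]
pot top [ 0.6071 -0.048   0.04  ] [ 0.6071 -0.0481  0.04  ] [ 0.6066 -0.0522  0.04  ]
pad [ 0.4197 -0.2772  0.005 ] [ 0.4215 -0.2789  0.005 ] [ 0.4198 -0.2823  0.005 ]
```

Both wrist views agree: tray at (0.5837, -0.043) with yaw -9.6°, pot (0.607, -0.048), pad (0.4205, -0.278). The top camera sits about 4 mm off in y, so I'm trusting the wrist views. The cleaner goes first.

```bash
python3 -c "
from h import *
go([0.566,-0.002,0.13],-74.6)"
```

```text
t 5.02 pos [ 0.5296 -0.1002  0.3265] rot [179.99  -0.   -75.47] w 0.0877
shift tool [-0.0859 -0.0599  0.1965] dist 0.223
turn tool z rad -0.0152
```

```bash
python3 -m inch '-0.0108 -0.0075 0.0246 0 0 0 1;-0.0108 -0.0075 0.0246 0 0 0 1;-0.0108 -0.0075 0.0246 0 0 0 1;-0.0107 -0.0075 0.0246 0 0 0 1;-0.0107 -0.0075 0.0246 0 0 0 1;-0.0107 -0.0075 0.0245 0 0 0 1;-0.0107 -0.0075 0.0245 0 0 0 1;-0.0107 -0.0074 0.0245 0 0 -0.015 1;0 0 0 0 0 0 1;0 0 0 0 0 0 1' 15
python3 - <<'E'
from h import *
import pickle
p=r.camera_params('wrist');im=r.capture('wrist')[:,:,::-1];cv2.imwrite('pics/w3.png',im)
pickle.dump(p,open('pics/w3.pkl','wb'))
for n in ((.5653,-.0023,.106),(.566,-.002,.106),(.5529,-.0753,.108),(.6071,-.048,.04)): print(proj('wrist',n))
E
```

```text
time_s: 5.85
tcp_pos: [0.565, -0.0017, 0.1289]
eef_rot: [179.8, -0.0, -74.5]
contact_force: [-0.4, 0.3, 0.1]
gripper_width: 0.0877
[278.85880788 244.76548475]
[277.62999493 244.91733016]
[335.16067996 135.02810058]
[242.22419565 142.94937832]
```

View pics/w3.png

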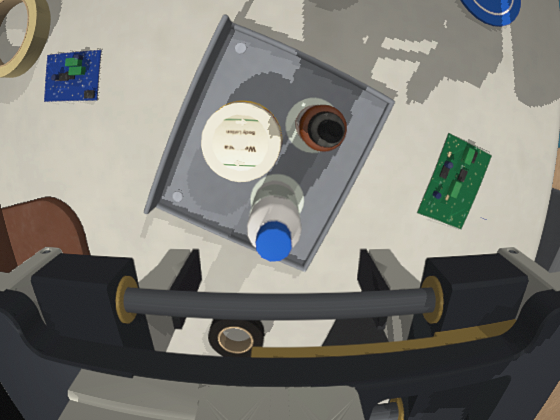

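```bash
cat > f3.py <<'E'
import contextlib,io
with contextlib.redirect_stdout(io.StringIO()): exec(open('fit2.py').read())
p3=pickle.load(open('pics/w3.pkl','rb'))
P3={'flux top':(326,130),'clean top':(274,241),'pot top':(241,141)}
for k in P3:
    X,e=tri([ray('wrist',P[k][0],pw),ray('wrist',P2[k],p2),ray('wrist',P3[k],p3)]);print(k,np.round(X,4),np.round(e,4), np.round(onz('wrist',P3[k],{'f':.105,'c':.106,'p':.04}[k[0]],p3),4))
for c in [(392,100),(305,270),(228,15),(147,211)]:
    print([np.round(onz('wrist',c,z,p3),4) for z in (.012,.034)])
for m,k in M: print(k,proj('wrist',wp([.5837,-.043,-.1683],m),p3))
E
python3 f3.py
python3 -c "
import cv2
im=cv2.imread('pics/w3.png')
cv2.imwrite('pics/w3c.png',cv2.resize(im[85:265,195:375],None,fx=4,fy=3.3,interpolation=cv2.INTER_CUBIC))"
```

```text
flux top [ 0.5535 -0.0762  0.0884] [0.0007 0.0015 0.0014] [ 0.5575 -0.0763  0.105 ]
clean top [ 0.5677 -0.0011  0.0991] [0.0004 0.0001 0.0004] [ 0.5681 -0.0044  0.106 ]
pot top [ 0.6072 -0.0484  0.0398] [0.0004 0.0004 0.0008] [ 0.6072 -0.0493  0.04  ]
[array([ 0.4944, -0.1175,  0.012 ]), array([ 0.5018, -0.1145,  0.034 ])]
[array([0.5218, 0.0566, 0.012 ]), array([0.527 , 0.0457, 0.034 ])]
[array([ 0.6491, -0.1491,  0.012 ]), array([ 0.6441, -0.1436,  0.034 ])]
[array([0.6816, 0.039 , 0.012 ]), array([0.674 , 0.0294, 0.034 ])]
rim- [397.01030334 100.8776698 ]
rim+ [306.1207632  272.66246256]
rail- [224.3731571   12.42513647]
rail+ [142.86517139 212.98074782]
spotL [277.69920832 199.67410418]
spotR [314.16344475 125.00819922]
```

View pics/w3c.png

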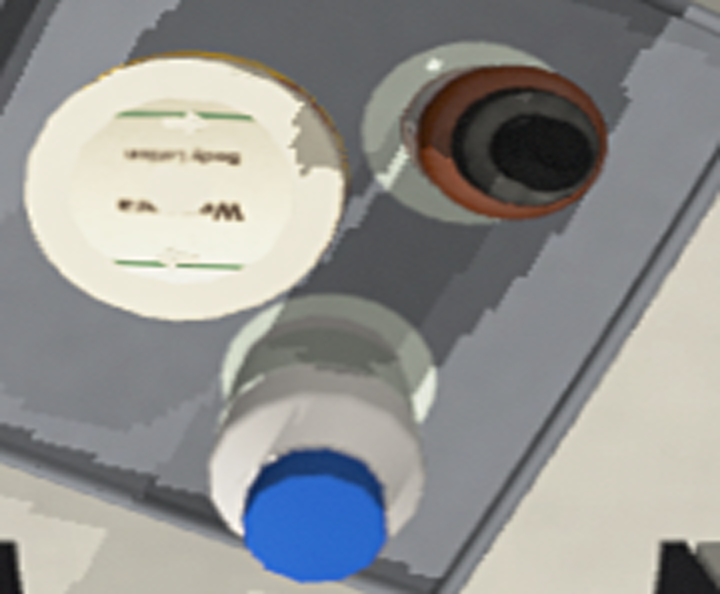

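```bash
python3 -m inch '0 -0.002 0.0205 0 0 0 1;0 0 0.0205 0 0 0 1;0 0 0.0205 0 0 0 1;0 0 0.0205 0 0 0 1;0 0 0 0 0 0 1;0 0 0 0 0 0 0.3;0 0 0 0 0 0 0.3;0 0 0 0 0 0 0.3;0 0 0 0 0 0 0.3;0 0 0 0 0 0 0.3' 15
```

```text
time_s: 6.73
tcp_pos: [0.5682, -0.0011, 0.0493]
eef_rot: [-179.9, 0.0, -74.4]
contact_force: [-0.2, 0.1, 0.3]
gripper_width: 0.0595
```

```bash
python3 -m inch '0 0 0 0 0 0 0.3;0 0 0 0 0 0 0.3;0 0 0 0 0 0 0.3;0 0 0 0 0 0 0.2;0 0 0 0 0 0 0.2;0 0 0 0 0 0 0.2;0 0 0 0 0 0 0.2;0 0 0 0 0 0 0.2;0 0 0 0 0 0 0.2;0 0 0 0 0 0 0.2' 15
```

```text
time_s: 7.57
tcp_pos: [0.5677, -0.0013, 0.0481]
eef_rot: [-180.0, -0.0, -74.4]
contact_force: [-0.1, 0.4, 2.3]
gripper_width: 0.0372
```

```bash
python3 -m inch '0 0 -0.015 0 0 0 0.2;0 0 -0.02 0 0 0 0.2;0 0 -0.02 0 0 0 0.2;0 0 -0.015 0 0 0 0.2;-0.0179 0.0056 0 0 0 0 0.2;-0.0179 0.0056 0 0 0 0 0.2;-0.0179 0.0056 0 0 0 0 0.2;-0.0179 0.0056 0 0 0 0 0.2;-0.0179 0.0056 0 0 0 0 0.2;-0.0179 0.0056 0 0 0 0 0.2;-0.0179 0.0056 0 0 0 0 0.2;-0.0179 0.0056 0 0 0 0 0.2;-0.0179 0.0056 0 0 0 0 0.2;-0.0179 0.0056 0 0 0 0 0.2;-0.0179 0.0056 0 0 0 0 0.2;-0.0179 0.0056 0 0 0 0 0.2;-0.0179 0.0056 0 0 0 0 0.2;-0.0179 0.0056 0 0 0 0 0.2' 15;  python3 -m inch '0 0 0 0 0 0 0.2;0 0 0 0 0 0 0.2'
python3 - <<'E'
from h import *
go([.4244,.2194,.047])
im=r.capture('top');cv2.imwrite('pics/t4.png',cv2.resize(im[100:280,80:300,::-1],None,fx=3.3,fy=3.3))
E
```

```text
time_s: 9.07
tcp_pos: [0.4236, 0.2194, 0.1178]
eef_rot: [180.0, -0.0, -74.4]
contact_force: [0.8, 0.8, -0.4]
gripper_width: 0.0373
time_s: 9.23
tcp_pos: [0.4239, 0.2194, 0.1179]
eef_rot: [180.0, -0.0, -74.3]
contact_force: [-0.2, -0.6, -0.1]
gripper_width: 0.0372
t 9.23 pos [0.4239 0.2194 0.1179] rot [ 1.7997e+02 -1.0000e-02 -7.4280e+01] w 0.0372
shift tool [ 0.0001 -0.0005  0.0709] dist 0.071
```

View pics/t4.png

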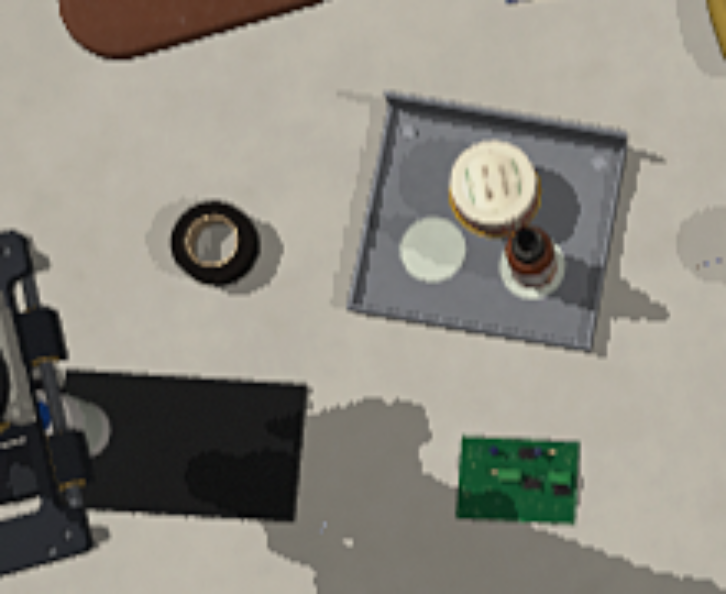

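The cleaner is held, and its spot at crop (433,250) is empty. The bottle is over the left part of the mat, so I'll lower and release.

```bash
python3 -m inch '0 0 0.02 0 0 0 0.2;0 0 0.02 0 0 0 0.2;0 0 0.016 0 0 0 0.2;0 0 0.008 0 0 0 0.2;0 0 0.004 0 0 0 0.2;0 0 0.003 0 0 0 0.2;0 0 0 0 0 0 0.2;0 0 0 0 0 0 0.2' ; python3 -m inch '0 0 0 0 0 0 0.6;0 0 0 0 0 0 0.6;0 0 0 0 0 0 0.6;0 0 0 0 0 0 0.8;0 0 0 0 0 0 0.8;0 0 0 0 0 0 0.8;0 0 0 0 0 0 0.8'
```

```text
time_s: 9.95
tcp_pos: [0.425, 0.2191, 0.0476]
eef_rot: [-180.0, 0.0, -74.4]
contact_force: [0.8, -0.0, -1.3]
gripper_width: 0.0374
time_s: 10.53
tcp_pos: [0.4246, 0.219, 0.0471]
eef_rot: [-180.0, 0.0, -74.4]
contact_force: [0.2, -0.5, -0.1]
gripper_width: 0.069
```

```bash
python3 -m inch '0 0 -0.02 0 0 0 0.8;0 0 -0.033 0 0 0 0.8;0 0 -0.035 0 0 0 0.8;0.0265 -0.0037 0 0 0 0 1;0.0265 -0.0037 0 0 0 0 1;0.0265 -0.0037 0 0 0 0 1;0.0265 -0.0037 0 0 0 0 1;0.0265 -0.0037 0 0 0 0 1;0.0265 -0.0037 0 0 0 0 1;0.0265 -0.0037 0 0 0 0 1;0.0265 -0.0037 0 0 0 0 1;0.0265 -0.0037 0 0 0 0 1;0.0265 -0.0037 0 0 0 0 1;0.0265 -0.0037 0 0 0 0 1;0.0265 -0.0037 0 0 0 0 1' ; python3 -m inch '0 0 0 0 0 0.1095 1;0 0 0 0 0 0.1095 1;0 0 0 0 0 0.1095 1;0 0 0 0 0 0.1095 1;0 0 0 0 0 0.1095 1;0 0 0 0 0 0.1095 1;0 0 0 0 0 0.1095 1;0 0 0 0 0 0.1095 1;0 0 0 0 0 0 1;0 0 0 0 0 0 1'
python3 - <<'E'
from h import *
import pickle
p=r.camera_params('wrist');im=r.capture('wrist')[:,:,::-1];cv2.imwrite('pics/w5.png',im)
pickle.dump(p,open('pics/w5.pkl','wb'))
for n in ((.5653,-.0023,.006),(.5529,-.0753,.108),(.5529,-.0753,.006),(.6071,-.048,.04)): print(proj('wrist',n))
go([.553,-.0758,.047],-124.6)
im=r.capture('top');cv2.imwrite('pics/t5.png',cv2.resize(im[100:280,80:300,::-1],None,fx=3.3,fy=3.3))
E
```

```text
time_s: 11.78
tcp_pos: [0.5532, -0.0767, 0.135]
eef_rot: [180.0, 0.0, -74.4]
contact_force: [0.2, 0.4, -0.0]
gripper_width: 0.0876
time_s: 12.62
tcp_pos: [0.5529, -0.0753, 0.135]
eef_rot: [180.0, -0.0, -124.4]
contact_force: [-0.3, -0.6, 0.2]
gripper_width: 0.0878
[308.95900502 264.74078953]
[277.12262405 244.87992852]
[277.67524408 199.63047596]
[244.4390602  268.33101325]
t 12.67 pos [ 0.5529 -0.0753  0.135 ] rot [ 1.7999e+02 -1.0000e-02 -1.2435e+02] w 0.0876
shift tool [ 0.0003 -0.0004  0.088 ] dist 0.088
turn tool z rad 0.0043
```

View pics/w5.png

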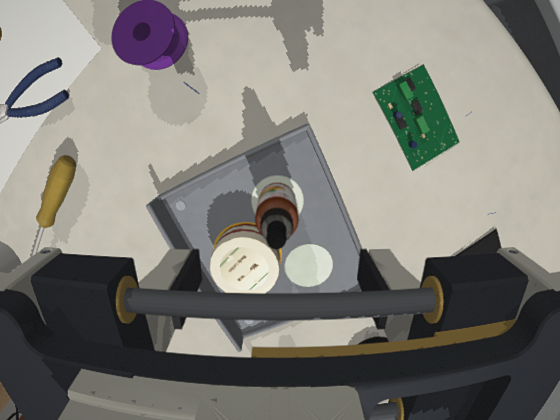

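View pics/t5.png

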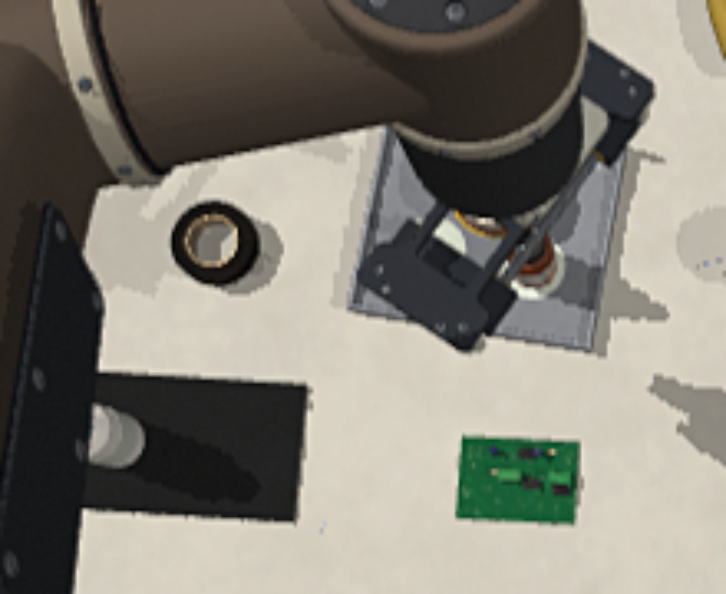

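The cleaner stands on the mat at t5 crop (112,435). The flux bulb is at wrist (276,237), 8 px above the predicted centre line and inside the pads' width. Descending on the flux bottle.

```bash
python3 -m inch '0 0 0.022 0 0 0 1;0 0 0.022 0 0 0 1;0 0 0.022 0 0 0 1;0 0 0.014 0 0 0 1;0 0 0.008 0 0 0 1;0 0 0 0 0 0 1;0 0 0 0 0 0 0.3;0 0 0 0 0 0 0.3;0 0 0 0 0 0 0.3;0 0 0 0 0 0 0.3;0 0 0 0 0 0 0.3;0 0 0 0 0 0 0.2;0 0 0 0 0 0 0.2;0 0 0 0 0 0 0.2;0 0 0 0 0 0 0.2;0 0 0 0 0 0 0.2;0 0 0 0 0 0 0.2;0 0 0 0 0 0 0.2;0 0 0 0 0 0 0.2' 15;python3 -m inch '0 0 0 0 0 0 0.2;0 0 0 0 0 0 0.2'
```

```text
time_s: 14.3
tcp_pos: [0.553, -0.0754, 0.0471]
eef_rot: [-180.0, 0.0, -124.6]
contact_force: [-0.2, -0.6, 1.7]
gripper_width: 0.0315
time_s: 14.47
tcp_pos: [0.553, -0.0754, 0.0471]
eef_rot: [-180.0, 0.0, -124.6]
contact_force: [-0.3, 0.5, 0.8]
gripper_width: 0.0313
```

```bash
python3 -m inch '0 0 -0.015 0 0 0 0.2;0 0 -0.02 0 0 0 0.2;0 0 -0.02 0 0 0 0.2;0 0 -0.015 0 0 0 0.2;-0.0075 0.0177 0 0 0 0 0.2;-0.0075 0.0177 0 0 0 0 0.2;-0.0075 0.0177 0 0 0 0 0.2;-0.0075 0.0177 0 0 0 0 0.2;-0.0075 0.0177 0 0 0 0 0.2;-0.0075 0.0177 0 0 0 0 0.2;-0.0075 0.0177 0 0 0 0 0.2;-0.0075 0.0177 0 0 0 0 0.2;-0.0075 0.0177 0 0 0 0 0.2;-0.0075 0.0177 0 0 0 0 0.2;-0.0075 0.0177 0 0 0 0 0.2;-0.0075 0.0177 0 0 0 0 0.2;-0.0075 0.0177 0 0 0 0 0.2;0 0 0 0 0 0 0.2;0 0 0 0 0 0 0.2'
python3 - <<'E'
from h import *
go([.4196,.1356,.046])
im=r.capture('top');cv2.imwrite('pics/t6.png',cv2.resize(im[100:280,80:300,::-1],None,fx=3.3,fy=3.3))
im=r.capture('scene');cv2.imwrite('pics/s6.png',cv2.resize(im[130:270,110:310,::-1],None,fx=4,fy=4))
E
```

```text
time_s: 16.05
tcp_pos: [0.4183, 0.136, 0.1171]
eef_rot: [180.0, -0.0, -124.5]
contact_force: [0.6, 0.6, -0.6]
gripper_width: 0.0317
t 16.05 pos [0.4183 0.136  0.1171] rot [ 179.99   -0.   -124.46] w 0.0317
shift tool [-0.0004 -0.0014  0.0711] dist 0.071
```

View pics/t6.png

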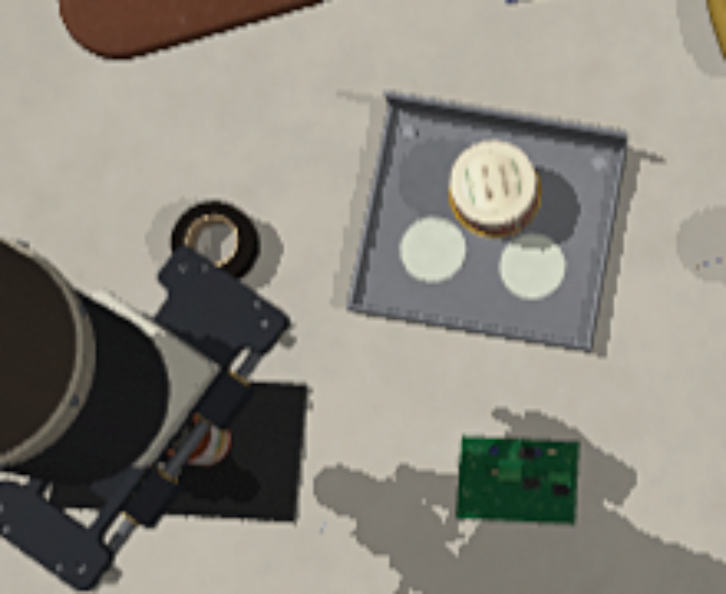

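View pics/s6.png

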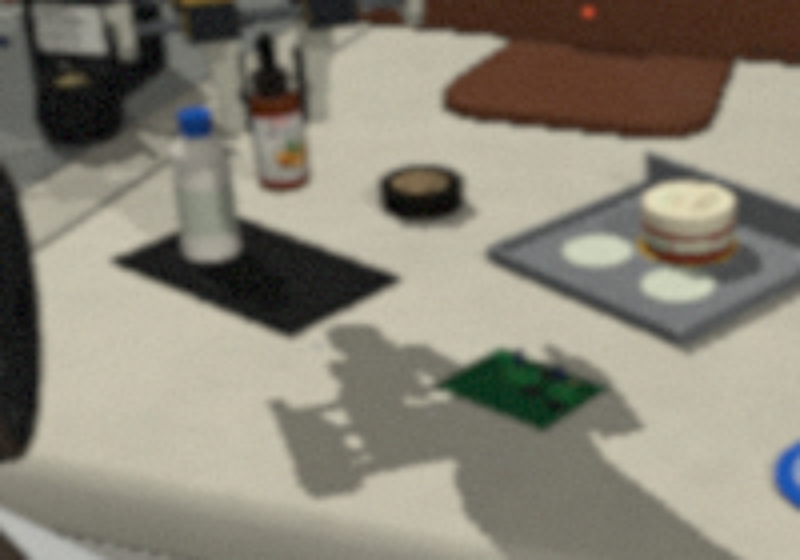

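Both bottles are upright, with the flux held and the pot untouched. I'll lower the flux.

```bash
python3 -m inch '0 -0.001 0.02 0 0 0 0.2;0 0 0.02 0 0 0 0.2;0 0 0.016 0 0 0 0.2;0 0 0.008 0 0 0 0.2;0 0 0.004 0 0 0 0.2;0 0 0.003 0 0 0 0.2;0 0 0 0 0 0 0.2;0 0 0 0 0 0 0.2' ; python3 -m inch '0 0 0 0 0 0 0.6;0 0 0 0 0 0 0.6;0 0 0 0 0 0 0.6;0 0 0 0 0 0 0.8;0 0 0 0 0 0 0.8;0 0 0 0 0 0 0.8;0 0 0 0 0 0 0.8;0 0 0 0 0 0 0.8;0 0 -0.025 0 0 0 0.8;0 0 -0.035 0 0 0 0.8;0 0 -0.035 0 0 0 0.8;0 0 0 0 0 0 1;0 0 0 0 0 0 1'
python3 - <<'E'
from h import *
go([.6071,-.048,.15],170.4)
im=r.capture('scene');cv2.imwrite('pics/s7.png',cv2.resize(im[130:270,110:310,::-1],None,fx=4,fy=4))
E
```

```text
time_s: 16.82
tcp_pos: [0.4201, 0.1351, 0.0466]
eef_rot: [-180.0, 0.0, -124.6]
contact_force: [-0.7, 0.2, -0.6]
gripper_width: 0.0318
time_s: 17.9
tcp_pos: [0.4207, 0.1359, 0.1431]
eef_rot: [-179.9, 0.3, -124.6]
contact_force: [0.3, 0.3, 0.3]
gripper_width: 0.0782
t 17.9 pos [0.4207 0.1359 0.1431] rot [-179.94    0.27 -124.57] w 0.0782
shift tool [ 0.0456 -0.2579 -0.0069] dist 0.262
turn tool z rad 1.135
```

View pics/s7.png

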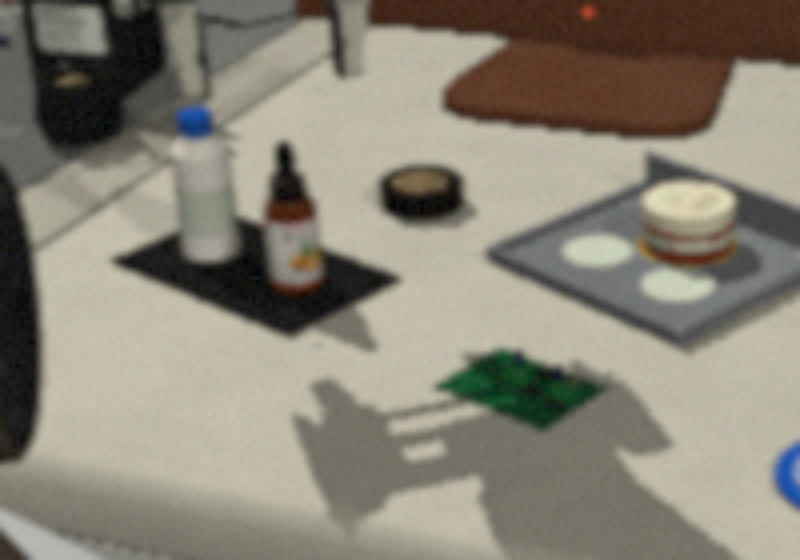

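Both bottles stand upright on the mat at s7 crop (208,185) and (295,220). Next, above the pot.

```bash
python3 -m inch '0.0038 -0.0215 -0.0006 0 0 0 1;0.0038 -0.0215 -0.0006 0 0 0 1;0.0038 -0.0215 -0.0006 0 0 0 1;0.0038 -0.0215 -0.0006 0 0 0 1;0.0038 -0.0215 -0.0006 0 0 0 1;0.0038 -0.0215 -0.0006 0 0 0 1;0.0038 -0.0215 -0.0006 0 0 0 1;0.0038 -0.0215 -0.0006 0 0 0 1;0.0038 -0.0215 -0.0006 0 0 0 1;0.0038 -0.0215 -0.0006 0 0 0 1;0.0038 -0.0215 -0.0006 0 0 0 1;0.0038 -0.0215 -0.0006 0 0 0 1';python3 -m inch '0 0 0 0 0 0.1032 1;0 0 0 0 0 0.1032 1;0 0 0 0 0 0.1032 1;0 0 0 0 0 0.1032 1;0 0 0 0 0 0.1032 1;0 0 0 0 0 0.1032 1;0 0 0 0 0 0.1032 1;0 0 0 0 0 0.1032 1;0 0 0 0 0 0.1032 1;0 0 0 0 0 0.1032 1;0 0 0 0 0 0.1032 1;0 0 0 0 0 0 1;0 0 0 0 0 0 1'
python3 - <<'E'
from h import *
import pickle
p=r.camera_params('wrist');im=r.capture('wrist')[:,:,::-1];cv2.imwrite('pics/w7.png',im)
pickle.dump(p,open('pics/w7.pkl','wb'))
for n in ((.5653,-.0023,.006),(.5529,-.0753,.006),(.6071,-.048,.04)): print(proj('wrist',n))
go([.6071,-.048,.011],170.4)
E
```

```text
time_s: 18.95
tcp_pos: [0.6059, -0.05, 0.1462]
eef_rot: [179.9, -0.1, -124.6]
contact_force: [-0.2, 0.6, 0.6]
gripper_width: 0.0879
time_s: 20.03
tcp_pos: [0.6054, -0.0491, 0.1467]
eef_rot: [-180.0, -0.1, 170.6]
contact_force: [-0.6, -0.5, -0.3]
gripper_width: 0.0873
[321.15748033 148.56731946]
[241.30302926 148.25161097]
[280.03050457 209.76159944]
t 20.08 pos [ 0.6056 -0.0491  0.1471] rot [-1.7996e+02 -1.1000e-01  1.7058e+02] w 0.0878
shift tool [-0.0016  0.0014  0.1361] dist 0.136
turn tool z rad 0.0032
```

View pics/w7.png

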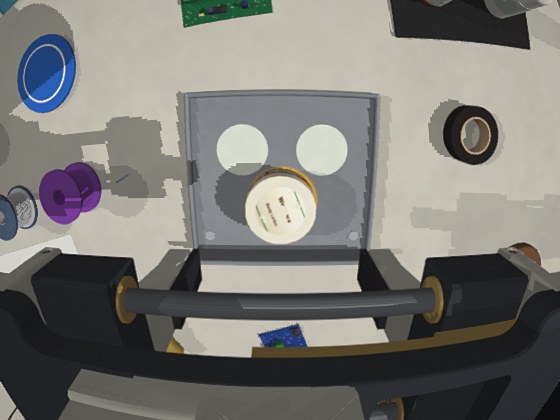

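Spots and pot are within about 1 px of prediction (pot top (281,209), spots (321,149) and (242,149)). Descending on the pot.

```bash
python3 -m inch '-0.0015 0.0012 0.025 0 0 0 1;0 0 0.025 0 0 0 1;0 0 0.025 0 0 0 1;0 0 0.025 0 0 0 1;0 0 0.018 0 0 0 1;0 0 0.012 0 0 0 1;0 0 0.006 0 0 0 1;0 0 0 0 0 0 1;0 0 0 0 0 0 0.6;0 0 0 0 0 0 0.6;0 0 0 0 0 0 0.6;0 0 0 0 0 0 0.5;0 0 0 0 0 0 0.5;0 0 0 0 0 0 0.5;0 0 0 0 0 0 0.5;0 0 0 0 0 0 0.5;0 0 0 0 0 0 0.5' 12;python3 -m inch '0 0 0 0 0 0 0.5;0 0 0 0 0 0 0.5'
```

```text
time_s: 21.5
tcp_pos: [0.6084, -0.048, 0.0132]
eef_rot: [180.0, 0.1, 170.4]
contact_force: [-1.4, 0.2, 6.5]
gripper_width: 0.0623
time_s: 21.67
tcp_pos: [0.6084, -0.048, 0.0132]
eef_rot: [180.0, 0.1, 170.4]
contact_force: [-2.2, 0.6, 7.9]
gripper_width: 0.0624
```

```bash
python3 -m inch '0 0 -0.01 0 0 0 0.5;0 0 -0.02 0 0 0 0.5;0 0 -0.025 0 0 0 0.5;0 0 -0.025 0 0 0 0.5;0 0 0 0 0 0 0.5;0 0 0 0 0 0 0.5';python3 -m inch '0.0105 -0.0184 0 0 0 0 0.5;0.0105 -0.0184 0 0 0 0 0.5;0.0105 -0.0184 0 0 0 0 0.5;0.0105 -0.0184 0 0 0 0 0.5;0.0105 -0.0184 0 0 0 0 0.5;0.0105 -0.0184 0 0 0 0 0.5;0.0105 -0.0184 0 0 0 0 0.5;0.0105 -0.0184 0 0 0 0 0.5;0.0105 -0.0184 0 0 0 0 0.5;0.0105 -0.0184 0 0 0 0 0.5;0.0105 -0.0184 0 0 0 0 0.5;0.0105 -0.0184 0 0 0 0 0.5;0.0105 -0.0184 0 0 0 0 0.5;0.0105 -0.0184 0 0 0 0 0.5;0 0 0 0 0 0 0.5;0 0 0 0 0 0 0.5'
python3 - <<'E'
from h import *
import pickle
p=r.camera_params('wrist');im=r.capture('wrist')[:,:,::-1];cv2.imwrite('pics/w8.png',im)
pickle.dump(p,open('pics/w8.pkl','wb'))
for n in ((.4205,-.278,.005),): print(proj('wrist',n))
go([.4205,-.278,.012],170.4)
im=r.capture('scene');cv2.imwrite('pics/s8.png',cv2.resize(im[130:300,200:430,::-1],None,fx=3.4,fy=3.4))
E
```

```text
time_s: 22.17
tcp_pos: [0.6089, -0.0479, 0.0945]
eef_rot: [179.9, 0.2, 170.4]
contact_force: [-1.3, -0.3, -1.2]
gripper_width: 0.0623
time_s: 23.5
tcp_pos: [0.4184, -0.2783, 0.0919]
eef_rot: [180.0, -0.1, 170.2]
contact_force: [-0.2, -0.4, 0.0]
gripper_width: 0.0629
[278.53221331 217.38896022]
t 23.55 pos [ 0.4191 -0.2779  0.092 ] rot [ 1.7999e+02 -3.0000e-02  1.7030e+02] w 0.0625
shift tool [-0.0014  0.0001  0.08  ] dist 0.08
turn tool z rad -0.0017
```

View pics/w8.png

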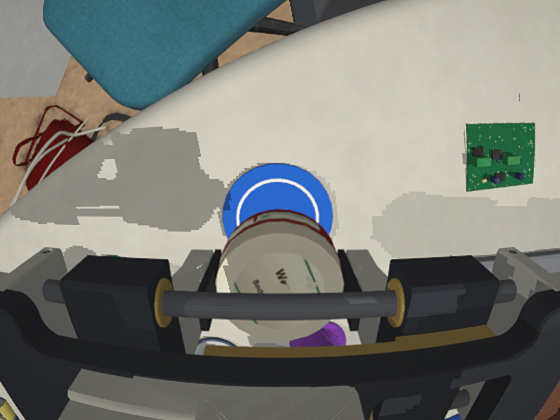

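View pics/s8.png

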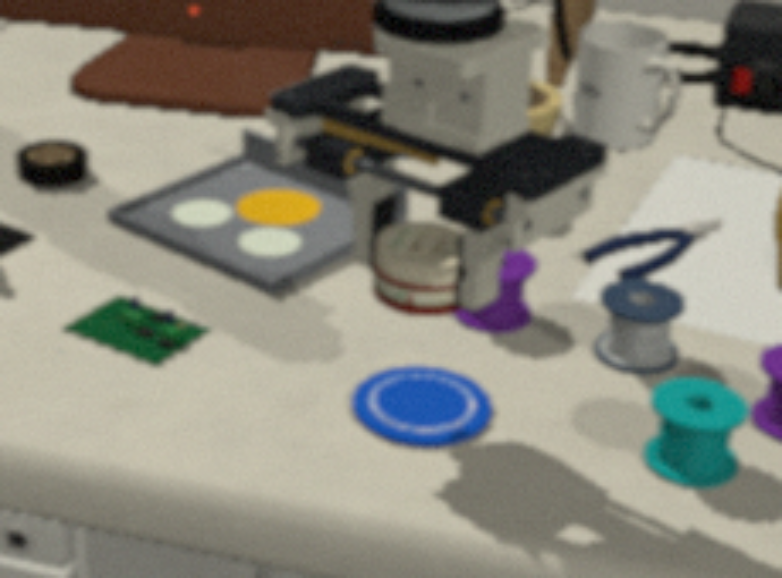

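The pot is upright in the grip and the pad centre is at w8 (277.5,217), as predicted. Lowering.

```bash
python3 -m inch '-0.0028 0 0.02 0 0 0 0.5;0 0 0.022 0 0 0 0.5;0 0 0.018 0 0 0 0.5;0 0 0.01 0 0 0 0.5;0 0 0.005 0 0 0 0.5;0 0 0.004 0 0 0 0.5;0 0 0 0 0 0 0.5;0 0 0 0 0 0 0.5';python3 -m inch '0 0 0 0 0 0 0.8;0 0 0 0 0 0 0.9;0 0 0 0 0 0 1;0 0 0 0 0 0 1;0 0 0 0 0 0 1;0 0 0 0 0 0 1;0 0 0 0 0 0 1;0 0 -0.02 0 0 0 1;0 0 -0.03 0 0 0 1;0 0 -0.04 0 0 0 1;0 0 -0.04 0 0 0 1;0 0 0 0 0 0 1'
python3 - <<'E'
from h import *
import pickle
p=r.camera_params('wrist');im=r.capture('wrist')[:,:,::-1];cv2.imwrite('pics/w9.png',im)
pickle.dump(p,open('pics/w9.pkl','wb'))
for n in ((.4205,-.278,.005),(.4205,-.278,.039)): print(proj('wrist',n))
go([.562,-.368,.15],-120)
E
```

```text
time_s: 24.27
tcp_pos: [0.4232, -0.278, 0.0138]
eef_rot: [-180.0, 0.0, 170.4]
contact_force: [0.4, 0.5, -0.7]
gripper_width: 0.0622
time_s: 25.27
tcp_pos: [0.4267, -0.2797, 0.151]
eef_rot: [-179.8, 0.6, 170.5]
contact_force: [2.2, -0.1, 0.2]
gripper_width: 0.0872
[278.64379247 190.77562701]
[278.55841897 201.01029563]
t 25.32 pos [ 0.4254 -0.2788  0.1477] rot [-179.94    0.49  170.43] w 0.0875
shift tool [-0.1496 -0.0652 -0.0009] dist 0.163
turn tool z rad -1.2143
```

View pics/w9.png

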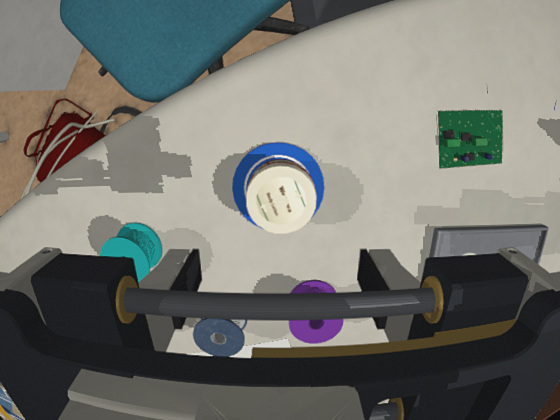

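The pot sits on the pad: top (281,198) against pad centre (278,188), which is about 2 mm off. Now over to the reel.

```bash
python3 -m inch '-0.0184 -0.0081 0 0 0 0 1;-0.0184 -0.0081 0 0 0 0 1;-0.0184 -0.0081 0 0 0 0 1;-0.0184 -0.0081 0 0 0 0 1;-0.0184 -0.0081 0 0 0 0 1;-0.0184 -0.0081 0 0 0 0 1;-0.0184 -0.0081 0 0 0 0 1;-0.0184 -0.0081 0 0 0 0 1;0 0 0 0 0 -0.1214 1;0 0 0 0 0 -0.1214 1;0 0 0 0 0 -0.1214 1;0 0 0 0 0 -0.1214 1;0 0 0 0 0 -0.1214 1;0 0 0 0 0 -0.1214 1;0 0 0 0 0 -0.1214 1;0 0 0 0 0 -0.1214 1;0 0 0 0 0 -0.1214 1;0 0 0 0 0 -0.1214 1';python3 -m inch '0 0 0 0 0 0 1;0 0 0 0 0 0 1'
python3 - <<'E'
from h import *
import pickle
p=r.camera_params('wrist');im=r.capture('wrist')[:,:,::-1];cv2.imwrite('pics/w10.png',im)
pickle.dump(p,open('pics/w10.pkl','wb'))
for n in ((.56,-.367,.042),(.4205,-.278,.005),(.4205,-.278,.039)): print(proj('wrist',n))
go([.56,-.367,.005],-120)
E
```

```text
time_s: 26.82
tcp_pos: [0.5564, -0.3662, 0.142]
eef_rot: [179.9, -0.0, -119.7]
contact_force: [-0.8, 0.5, 0.5]
gripper_width: 0.0872
time_s: 26.98
tcp_pos: [0.5566, -0.3662, 0.1423]
eef_rot: [179.9, -0.0, -120.3]
contact_force: [-0.3, 0.3, -0.9]
gripper_width: 0.0878
[273.56232632 210.11229305]
[434.77020565 204.73059716]
[449.96584861 215.29050465]
t 27.03 pos [ 0.5567 -0.3663  0.1425] rot [ 1.7994e+02 -1.0000e-02 -1.2031e+02] w 0.0874
shift tool [-0.0011 -0.0034  0.1375] dist 0.138
turn tool z rad -0.0054
```

View pics/w10.png

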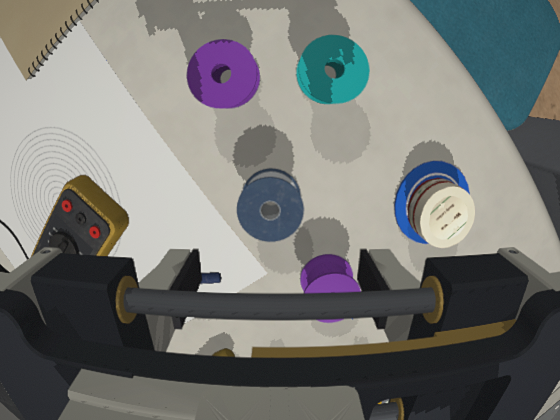

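Run:
```python
from h import *
import pickle
a=pickle.load(open('pics/w1.pkl','rb'));b=pickle.load(open('pics/w10.pkl','rb'));c=pickle.load(open('pics/w9.pkl','rb'))
X,e=tri([ray('wrist',(20+319/4-.4,65+514/2.8-.4),a),ray('wrist',(270,209),b),ray('wrist',(219,338),c)]);print(X,e)
X=onz('wrist',(270,209),.042,b);print(X)
print('pot',onz('wrist',(447,219),.039,b),onz('wrist',(281.5,198),.039,c),'pad',onz('wrist',(432.5,202.5),.005,b))
print('purple',onz('wrist',(332,290),.042,b))
go([X[0],X[1],.005],-120)
```

```text
[ 0.56139933 -0.36828899  0.0406363 ] [np.float64(0.002468297377336747), np.float64(0.0010486445795837534), np.float64(0.0018336632367042345)]
[ 0.56193584 -0.3693378   0.042     ]
pot [ 0.42458022 -0.27629391  0.039     ] [ 0.42081751 -0.2762676   0.039     ] pad [ 0.42185338 -0.28169953  0.005     ]
purple [ 0.55283655 -0.27159343  0.042     ]
t 27.03 pos [ 0.5567 -0.3663  0.1425] rot [ 1.7994e+02 -1.0000e-02 -1.2031e+02] w 0.0874
shift tool [-0.     -0.0062  0.1375] dist 0.138
turn tool z rad -0.0054
```

```bash
python3 -m inch '0 -0.006 0.025 0 0 -0.005 1;0 0 0.025 0 0 0 1;0 0 0.025 0 0 0 1;0 0 0.025 0 0 0 1;0 0 0.018 0 0 0 1;0 0 0.012 0 0 0 1;0 0 0.007 0 0 0 1;0 0 0 0 0 0 1;0 0 0 0 0 0 1;0 0 0 0 0 0 0.6;0 0 0 0 0 0 0.6;0 0 0 0 0 0 0.6;0 0 0 0 0 0 0.5;0 0 0 0 0 0 0.5;0 0 0 0 0 0 0.5;0 0 0 0 0 0 0.5;0 0 0 0 0 0 0.5;0 0 0 0 0 0 0.5' 25;python3 -m inch '0 0 0 0 0 0 0.45;0 0 0 0 0 0 0.45;0 0 0 0 0 0 0.45;0 0 0 0 0 0 0.45'
python3 - <<'E'
from h import *
im=r.capture('scene');cv2.imwrite('pics/s11.png',cv2.resize(im[130:300,270:500,::-1],None,fx=3.4,fy=3.4))
E
```

```text
time_s: 28.53
tcp_pos: [0.5625, -0.3696, 0.0067]
eef_rot: [-180.0, 0.0, -119.8]
contact_force: [1.0, 0.9, 4.1]
gripper_width: 0.0548
time_s: 28.87
tcp_pos: [0.5625, -0.3696, 0.0067]
eef_rot: [-180.0, 0.0, -119.8]
contact_force: [0.7, 0.5, 4.7]
gripper_width: 0.0551
```

View pics/s11.png

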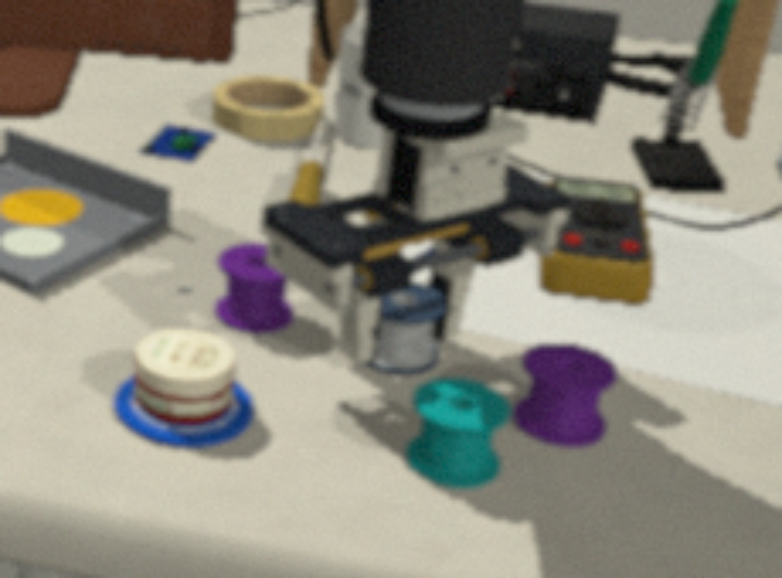

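```bash
python3 -m inch '0 0 -0.012 0 0 0 0.45;0 0 -0.023 0 0 0 0.45;0 0 -0.03 0 0 0 0.45;0 0 -0.025 0 0 0 0.45;-0.0216 0.0086 0 0 0 0 0.45;-0.0216 0.0086 0 0 0 0 0.45;-0.0216 0.0086 0 0 0 0 0.45;-0.0216 0.0086 0 0 0 0 0.45;-0.0216 0.0086 0 0 0 0 0.45;-0.0216 0.0086 0 0 0 0 0.45;-0.0216 0.0086 0 0 0 0 0.45;-0.0216 0.0086 0 0 0 0 0.45;-0.0216 0.0086 0 0 0 0 0.45;-0.0216 0.0086 0 0 0 0 0.45;-0.0216 0.0086 0 0 0 0 0.45;-0.0216 0.0086 0 0 0 0 0.45;-0.0216 0.0086 0 0 0 0 0.45;-0.0216 0.0086 0 0 0 0 0.45' 25;python3 -m inch '0 0 0 0 0 0.1107 0.45;0 0 0 0 0 0.1107 0.45;0 0 0 0 0 0.1107 0.45;0 0 0 0 0 0.1107 0.45;0 0 0 0 0 0.1107 0.45;0 0 0 0 0 0.1107 0.45;0 0 0 0 0 0.1107 0.45;0 0 0 0 0 0.1107 0.45;0 0 0 0 0 0.1107 0.45;0 0 0 0 0 0.1107 0.45;0 0 0 0 0 0.1107 0.45;0 0 0 0 0 0 0.45;0 0 0 0 0 0 0.45'
python3 - <<'E'
from h import *
import pickle
p=r.camera_params('wrist');im=r.capture('wrist')[:,:,::-1];cv2.imwrite('pics/w12.png',im)
pickle.dump(p,open('pics/w12.pkl','wb'))
for n in ((.6083,-.0472,.006),(.5653,-.0023,.006),(.5529,-.0753,.006)): print(proj('wrist',n))
go([.6083,-.0472,.0127],170.4)
im=r.capture('scene');cv2.imwrite('pics/s12.png',cv2.resize(im[130:300,170:400,::-1],None,fx=3.4,fy=3.4))
E
```

```text
time_s: 30.42
tcp_pos: [0.607, -0.0461, 0.0961]
eef_rot: [179.9, -0.0, -119.8]
contact_force: [0.4, 0.8, -2.8]
gripper_width: 0.0552
time_s: 31.5
tcp_pos: [0.6072, -0.0473, 0.0962]
eef_rot: [-180.0, -0.1, 170.6]
contact_force: [0.0, 0.4, -1.9]
gripper_width: 0.055
[278.61795277 215.51821273]
[326.78149085 154.54636582]
[231.10965797 154.11579718]
t 31.55 pos [ 0.6074 -0.0473  0.0962] rot [-1.7999e+02 -4.0000e-02  1.7067e+02] w 0.0552
shift tool [-0.001   0.0002  0.0835] dist 0.083
turn tool z rad 0.0047
```

View pics/w12.png

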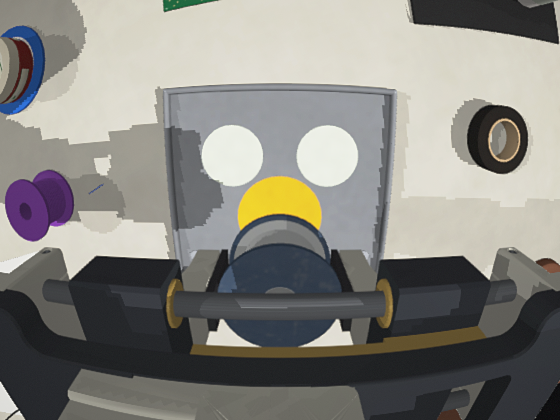

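View pics/s12.png

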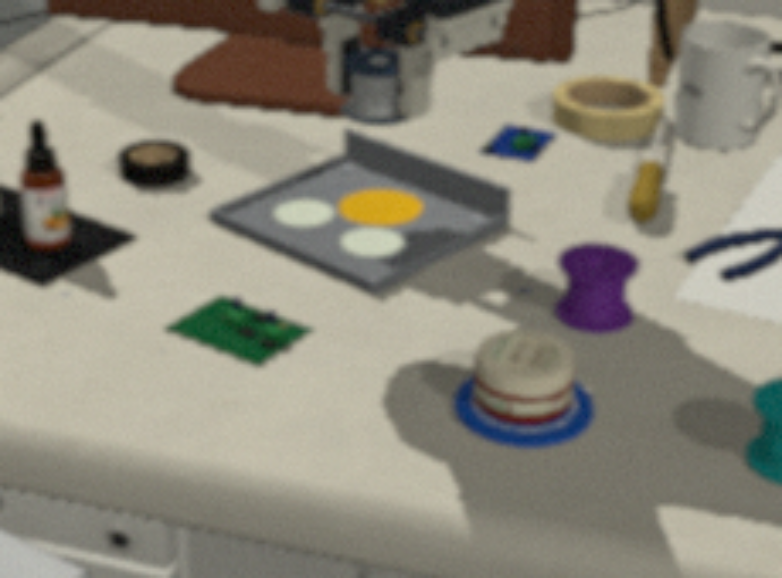

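The yellow place at w12 (279.5,217) matches the prediction within about 1 mm, and the reel is centred in the grip. Lowering.

```bash
python3 -m inch '-0.001 0 0.02 0 0 0.004 0.45;0 0 0.022 0 0 0 0.45;0 0 0.02 0 0 0 0.45;0 0 0.011 0 0 0 0.45;0 0 0.006 0 0 0 0.45;0 0 0.004 0 0 0 0.45;0 0 0 0 0 0 0.45;0 0 0 0 0 0 0.45';python3 -m inch '0 0 0 0 0 0 0.7;0 0 0 0 0 0 0.8;0 0 0 0 0 0 0.9;0 0 0 0 0 0 1;0 0 0 0 0 0 1;0 0 0 0 0 0 1;0 0 0 0 0 0 1;0 0 0 0 0 0 1;0 0 -0.02 0 0 0 1;0 0 -0.03 0 0 0 1;0 0 -0.04 0 0 0 1;0 0 -0.05 0 0 0 1;0 0 0 0 0 0 1;0 0 0 0 0 0 1'
python3 - <<'E'
from h import *
import pickle
p=r.camera_params('wrist');im=r.capture('wrist')[:,:,::-1];cv2.imwrite('pics/w13.png',im)
pickle.dump(p,open('pics/w13.pkl','wb'))
for n in ((.6083,-.0472,.048),(.6083,-.0472,.006),(.5653,-.0023,.006),(.5529,-.0753,.006)): print(proj('wrist',n))
go([.4207,.1356,.13],-124.6)
E
```

```text
time_s: 32.27
tcp_pos: [0.6095, -0.0472, 0.0141]
eef_rot: [180.0, 0.1, 170.3]
contact_force: [-0.5, 0.2, -1.7]
gripper_width: 0.0548
time_s: 33.43
tcp_pos: [0.6106, -0.047, 0.1483]
eef_rot: [179.9, 0.3, 170.2]
contact_force: [-0.2, -0.4, -0.7]
gripper_width: 0.088
[278.0227837 210.1252305]
[278.09629269 196.51937862]
[318.10191885 144.39274156]
[237.78058919 144.69983572]
t 33.48 pos [ 0.6092 -0.0472  0.1461] rot [1.7993e+02 1.2000e-01 1.7022e+02] w 0.0877
shift tool [0.2168 0.1481 0.0158] dist 0.263
turn tool z rad -1.1376
```

View pics/w13.png

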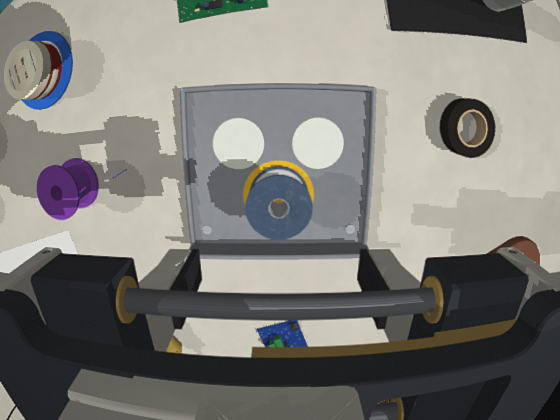

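The reel stands centred on yellow, top (278.5,207.5) against predicted (278,210). Back for the flux bottle.

```bash
python3 -m inch '0.0167 0.0114 0 0 0 0 1;0.0167 0.0114 0 0 0 0 1;0.0167 0.0114 0 0 0 0 1;0.0167 0.0114 0 0 0 0 1;0.0167 0.0114 0 0 0 0 1;0.0167 0.0114 0 0 0 0 1;0.0167 0.0114 0 0 0 0 1;0.0167 0.0114 0 0 0 0 1;0.0167 0.0114 0 0 0 0 1;0.0167 0.0114 0 0 0 0 1;0.0167 0.0114 0 0 0 0 1;0.0167 0.0114 0 0 0 0 1;0.0167 0.0114 0 0 0 0 1';python3 -m inch '0 0 0 0 0 -0.1138 1;0 0 0 0 0 -0.1138 1;0 0 0 0 0 -0.1138 1;0 0 0 0 0 -0.1138 1;0 0 0 0 0 -0.1138 1;0 0 0 0 0 -0.1138 1;0 0 0 0 0 -0.1138 1;0 0 0 0 0 -0.1138 1;0 0 0 0 0 -0.1138 1;0 0 0 0 0 -0.1138 1;0 0 0 0 0 0 1;0 0 0 0 0 0 1'
python3 - <<'E'
from h import *
im=r.capture('wrist')[:,:,::-1];cv2.imwrite('pics/w14.png',im)
for n in ((.4201,.1351,.106),(.4246,.219,.104)): print(proj('wrist',n))
go([.4203,.1353,.047],-124.6)
E
```

```text
time_s: 34.57
tcp_pos: [0.4184, 0.1354, 0.1436]
eef_rot: [-179.9, -0.1, 170.2]
contact_force: [0.4, -0.2, -0.2]
gripper_width: 0.0876
time_s: 35.57
tcp_pos: [0.4194, 0.1351, 0.144]
eef_rot: [180.0, -0.1, -124.8]
contact_force: [0.1, 0.4, 0.4]
gripper_width: 0.0875
[276.38246967 238.31390862]
[334.64101933 322.34968997]
t 35.62 pos [0.4195 0.1352 0.1442] rot [ 1.7997e+02 -9.0000e-02 -1.2480e+02] w 0.0876
shift tool [-0.0007 -0.0006  0.0972] dist 0.097
turn tool z rad -0.0036
```

View pics/w14.png

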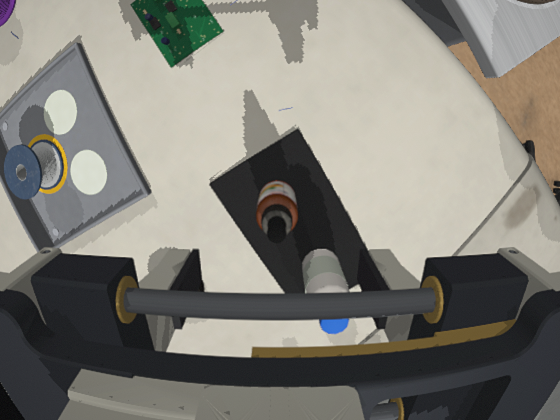

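```bash
python3 -m inch '-0.0007 -0.0006 0.022 0 0 -0.003 0.9;0 0 0.022 0 0 0 0.9;0 0 0.022 0 0 0 0.9;0 0 0.016 0 0 0 0.8;0 0 0.01 0 0 0 0.8;0 0 0.005 0 0 0 0.8;0 0 0 0 0 0 0.8;0 0 0 0 0 0 0.3;0 0 0 0 0 0 0.3;0 0 0 0 0 0 0.3;0 0 0 0 0 0 0.3;0 0 0 0 0 0 0.2;0 0 0 0 0 0 0.2;0 0 0 0 0 0 0.2;0 0 0 0 0 0 0.2;0 0 0 0 0 0 0.2;0 0 0 0 0 0 0.2' 15;python3 -m inch '0 0 0 0 0 0 0.2;0 0 0 0 0 0 0.2'
```

```text
time_s: 37.03
tcp_pos: [0.4211, 0.1359, 0.0481]
eef_rot: [-180.0, 0.0, -124.4]
contact_force: [0.6, 0.4, 3.3]
gripper_width: 0.0315
time_s: 37.2
tcp_pos: [0.4211, 0.1359, 0.0481]
eef_rot: [-180.0, 0.0, -124.4]
contact_force: [-0.1, -0.2, 4.8]
gripper_width: 0.0316
```

```bash
python3 -m inch '0 0 -0.015 0 0 0 0.2;0 0 -0.02 0 0 0 0.2;0 0 -0.025 0 0 0 0.2;0 0 -0.02 0 0 0 0.2;0.0075 -0.0176 0 0 0 0 0.2;0.0075 -0.0176 0 0 0 0 0.2;0.0075 -0.0176 0 0 0 0 0.2;0.0075 -0.0176 0 0 0 0 0.2;0.0075 -0.0176 0 0 0 0 0.2;0.0075 -0.0176 0 0 0 0 0.2;0.0075 -0.0176 0 0 0 0 0.2;0.0075 -0.0176 0 0 0 0 0.2;0.0075 -0.0176 0 0 0 0 0.2;0.0075 -0.0176 0 0 0 0 0.2;0.0075 -0.0176 0 0 0 0 0.2;0.0075 -0.0176 0 0 0 0 0.2;0.0075 -0.0176 0 0 0 0 0.2' ; python3 -m inch '0 0 0 0 0 0 0.2;0 0 0 0 0 0 0.2'
python3 - <<'E'
from h import *
im=r.capture('wrist')[:,:,::-1];cv2.imwrite('pics/w15.png',im)
for n in ((.5529,-.0753,.006),(.5653,-.0023,.006),(.6083,-.0472,.048)): print(proj('wrist',n))
go([.5537,-.0745,.0505],-124.6)
im=r.capture('scene');cv2.imwrite('pics/s15.png',cv2.resize(im[130:300,150:380,::-1],None,fx=3.4,fy=3.4))
E
```

```text
time_s: 38.62
tcp_pos: [0.5544, -0.0748, 0.1272]
eef_rot: [179.9, -0.0, -124.4]
contact_force: [-0.1, 0.3, -0.6]
gripper_width: 0.0316
time_s: 38.78
tcp_pos: [0.5541, -0.0746, 0.1269]
eef_rot: [179.9, -0.1, -124.5]
contact_force: [0.8, 0.2, -1.4]
gripper_width: 0.0314
[277.55876815 200.46418776]
[309.76377014 267.05955795]
[242.0966544  277.09774723]
t 38.83 pos [ 0.5538 -0.0741  0.1271] rot [ 1.7992e+02 -5.0000e-02 -1.2447e+02] w 0.0317
shift tool [ 0.0003 -0.0002  0.0766] dist 0.077
turn tool z rad 0.0023
```

View pics/w15.png

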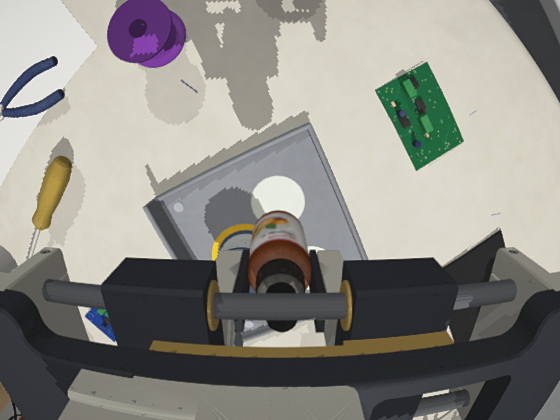

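View pics/s15.png

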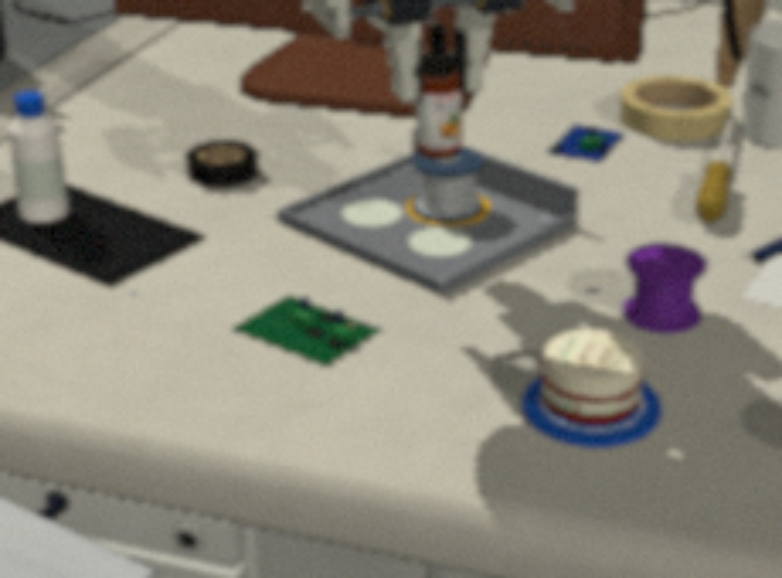

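The flux is upright over its spot (w15 about (277,198)) and the reel is in place. Lowering.

```bash
python3 -m inch '0 0 0.02 0 0 0 0.2;0 0 0.02 0 0 0 0.2;0 0 0.018 0 0 0 0.2;0 0 0.01 0 0 0 0.2;0 0 0.005 0 0 0 0.2;0 0 0.004 0 0 0 0.2;0 0 0 0 0 0 0.2;0 0 0 0 0 0 0.2' ; python3 -m inch '0 0 0 0 0 0 0.5;0 0 0 0 0 0 0.6;0 0 0 0 0 0 0.7;0 0 0 0 0 0 0.8;0 0 0 0 0 0 0.8;0 0 0 0 0 0 0.8;0 0 0 0 0 0 0.8;0 0 0 0 0 0 0.8;0 0 -0.025 0 0 0 0.8;0 0 -0.035 0 0 0 0.8;0 0 -0.035 0 0 0 0.8;0 0 0 0 0 0 1;0 0 0 0 0 0 1'
python3 - <<'E'
from h import *
im=r.capture('wrist')[:,:,::-1];cv2.imwrite('pics/w16.png',im)
for n in ((.5529,-.0753,.006),(.5529,-.0753,.108),(.5653,-.0023,.006),(.6083,-.0472,.048)): print(proj('wrist',n))
go([.4246,.219,.145],-74.4)
E
```

```text
time_s: 39.55
tcp_pos: [0.5551, -0.0737, 0.0516]
eef_rot: [-180.0, 0.0, -124.4]
contact_force: [0.1, 1.1, -0.8]
gripper_width: 0.0318
time_s: 40.63
tcp_pos: [0.5561, -0.0737, 0.1484]
eef_rot: [-179.8, 0.2, -124.4]
contact_force: [-0.5, 0.3, -1.3]
gripper_width: 0.0783
[278.65508106 193.57346025]
[278.38395302 234.15227619]
[309.01472385 257.14206015]
[245.19140241 265.13400381]
t 40.68 pos [ 0.5548 -0.0738  0.1467] rot [-1.7994e+02  9.0000e-02 -1.2441e+02] w 0.082
shift tool [-0.168   0.2729  0.0017] dist 0.32
turn tool z rad -0.8728
```

View pics/w16.png

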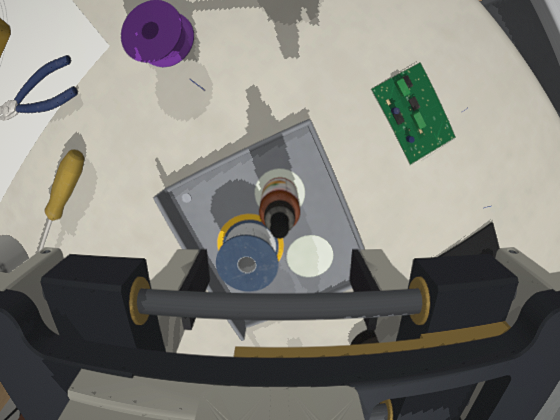

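```bash
python3 -m inch '-0.012 0.0195 0 0 0 0 1;-0.012 0.0195 0 0 0 0 1;-0.012 0.0195 0 0 0 0 1;-0.012 0.0195 0 0 0 0 1;-0.012 0.0195 0 0 0 0 1;-0.012 0.0195 0 0 0 0 1;-0.012 0.0195 0 0 0 0 1;-0.012 0.0195 0 0 0 0 1;-0.012 0.0195 0 0 0 0 1;-0.012 0.0195 0 0 0 0 1;-0.012 0.0195 0 0 0 0 1;-0.012 0.0195 0 0 0 0 1;-0.012 0.0195 0 0 0 0 1;-0.012 0.0195 0 0 0 0 1';python3 -m inch '0 0 0 0 0 -0.1091 1;0 0 0 0 0 -0.1091 1;0 0 0 0 0 -0.1091 1;0 0 0 0 0 -0.1091 1;0 0 0 0 0 -0.1091 1;0 0 0 0 0 -0.1091 1;0 0 0 0 0 -0.1091 1;0 0 0 0 0 -0.1091 1;0 0 0 0 0 0 1;0 0 0 0 0 0 1'
python3 - <<'E'
from h import *
im=r.capture('wrist')[:,:,::-1];cv2.imwrite('pics/w17.png',im)
print(proj('wrist',(.4246,.219,.104)))
go([.4246,.219,.047],-74.4)
E
```

```text
time_s: 41.85
tcp_pos: [0.4229, 0.2192, 0.1447]
eef_rot: [180.0, -0.1, -124.4]
contact_force: [0.6, 0.1, 0.1]
gripper_width: 0.0877
time_s: 42.68
tcp_pos: [0.4237, 0.2184, 0.145]
eef_rot: [179.9, -0.1, -74.6]
contact_force: [-0.3, -0.2, 0.3]
gripper_width: 0.0879
[276.66123489 235.15203841]
t 42.73 pos [0.4238 0.2185 0.1452] rot [ 1.7992e+02 -5.0000e-02 -7.4610e+01] w 0.0876
shift tool [-0.0003 -0.001   0.0982] dist 0.098
turn tool z rad -0.0037
```

View pics/w17.png

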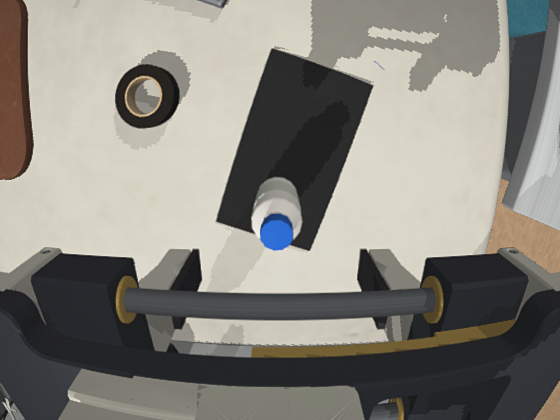

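The cap is at (276.5,231) against predicted (276.7,235), so the tool is aligned.

```bash
python3 -m inch '0 -0.001 0.022 0 0 -0.003 1;0 0 0.022 0 0 0 1;0 0 0.022 0 0 0 1;0 0 0.016 0 0 0 0.9;0 0 0.01 0 0 0 0.9;0 0 0.006 0 0 0 0.9;0 0 0 0 0 0 0.9;0 0 0 0 0 0 0.3;0 0 0 0 0 0 0.3;0 0 0 0 0 0 0.3;0 0 0 0 0 0 0.3;0 0 0 0 0 0 0.2;0 0 0 0 0 0 0.2;0 0 0 0 0 0 0.2;0 0 0 0 0 0 0.2;0 0 0 0 0 0 0.2;0 0 0 0 0 0 0.2' 15;python3 -m inch '0 0 0 0 0 0 0.2;0 0 0 0 0 0 0.2'
```

```text
time_s: 44.15
tcp_pos: [0.4253, 0.2193, 0.0481]
eef_rot: [-180.0, 0.0, -74.2]
contact_force: [-1.2, -0.9, 3.9]
gripper_width: 0.0377
time_s: 44.32
tcp_pos: [0.4253, 0.2193, 0.0481]
eef_rot: [-180.0, 0.0, -74.2]
contact_force: [-0.5, 0.2, 3.9]
gripper_width: 0.0376
```

```bash
python3 -m inch '0 0 -0.015 0 0 0 0.2;0 0 -0.02 0 0 0 0.2;0 0 -0.025 0 0 0 0.2;0 0 -0.02 0 0 0 0.2;0.0179 -0.0055 0 0 0 0 0.2;0.0179 -0.0055 0 0 0 0 0.2;0.0179 -0.0055 0 0 0 0 0.2;0.0179 -0.0055 0 0 0 0 0.2;0.0179 -0.0055 0 0 0 0 0.2;0.0179 -0.0055 0 0 0 0 0.2;0.0179 -0.0055 0 0 0 0 0.2;0.0179 -0.0055 0 0 0 0 0.2;0.0179 -0.0055 0 0 0 0 0.2;0.0179 -0.0055 0 0 0 0 0.2;0.0179 -0.0055 0 0 0 0 0.2;0.0179 -0.0055 0 0 0 0 0.2;0.0179 -0.0055 0 0 0 0 0.2;0.0179 -0.0055 0 0 0 0 0.2' ; python3 -m inch '0 0 0 0 0 0 0.2;0 0 0 0 0 0 0.2'
python3 - <<'E'
from h import *
im=r.capture('wrist')[:,:,::-1];cv2.imwrite('pics/w18.png',im)
print(proj('wrist',(.5653,-.0023,.006)))
go([.5677,-.0013,.0505],-74.4)
E
```

```text
time_s: 45.82
tcp_pos: [0.5675, -0.0019, 0.1273]
eef_rot: [179.9, 0.0, -74.2]
contact_force: [-0.1, 0.3, -0.6]
gripper_width: 0.0372
time_s: 45.98
tcp_pos: [0.5672, -0.0018, 0.1271]
eef_rot: [179.9, 0.0, -74.3]
contact_force: [-0.5, -0.4, -0.8]
gripper_width: 0.0374
[280.18233747 200.22511067]
t 46.03 pos [ 0.5669 -0.0013  0.1273] rot [ 1.7993e+02  1.0000e-02 -7.4280e+01] w 0.0375
shift tool [ 0.0002 -0.0008  0.0768] dist 0.077
turn tool z rad 0.002
```

View pics/w18.png

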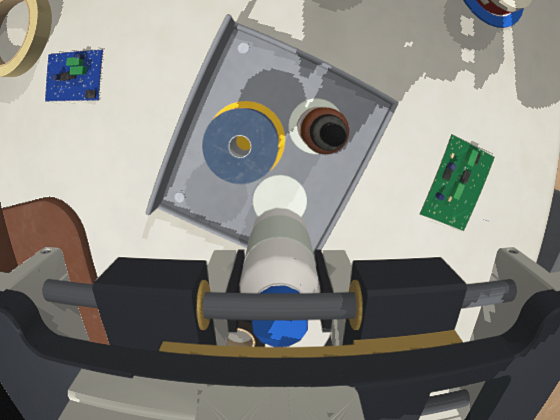

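```bash
python3 -m inch '0 -0.0005 0.02 0 0 0 0.2;0 0 0.02 0 0 0 0.2;0 0 0.018 0 0 0 0.2;0 0 0.01 0 0 0 0.2;0 0 0.005 0 0 0 0.2;0 0 0.004 0 0 0 0.2;0 0 0 0 0 0 0.2;0 0 0 0 0 0 0.2' ; python3 -m inch '0 0 0 0 0 0 0.5;0 0 0 0 0 0 0.6;0 0 0 0 0 0 0.7;0 0 0 0 0 0 0.8;0 0 0 0 0 0 0.8;0 0 0 0 0 0 0.8;0 0 0 0 0 0 0.8;0 0 0 0 0 0 0.8;0 0 -0.025 0 0 0 0.8;0 0 -0.035 0 0 0 0.8;0 0 -0.035 0 0 0 0.8;0 0 -0.04 0 0 0 1;0 0 -0.04 0 0 0 1;0 0 -0.03 0 0 0 1;0 0 0 0 0 0 1;0 0 0 0 0 0 1'
python3 - <<'E'
from h import *
import pickle
pickle.dump(r.camera_params('wrist'),open('pics/w19.pkl','wb'))
im=r.capture('wrist')[:,:,::-1];cv2.imwrite('pics/w19.png',im)
for n in ((.5653,-.0023,.006),(.5529,-.0753,.006),(.6083,-.0472,.048),(.4205,-.278,.005),(.4205,-.278,.039)): print(proj('wrist',n))
go([.5,-.2,.3],171)
im=r.capture('scene');cv2.imwrite('pics/s19.png',cv2.resize(im[130:300,150:380,::-1],None,fx=3.4,fy=3.4))
E
```

```text
time_s: 46.7
tcp_pos: [0.5684, -0.0006, 0.0516]
eef_rot: [-179.9, -0.0, -74.2]
contact_force: [0.2, -0.1, -1.3]
gripper_width: 0.0372
time_s: 48.03
tcp_pos: [0.5688, -0.0006, 0.2583]
eef_rot: [-179.7, 0.0, -74.2]
contact_force: [-0.2, -0.2, -0.4]
gripper_width: 0.0874
[280.96113545 171.87389255]
[306.49893571 119.67077141]
[255.14960544 131.50818432]
[439.82943681  13.65562434]
[451.54582547   7.64210966]
t 48.08 pos [ 0.5678 -0.0008  0.2563] rot [-1.7993e+02  3.0000e-02 -7.4230e+01] w 0.0872
shift tool [ 0.1733  0.1194 -0.0439] dist 0.215
turn tool z rad 2.0032
```

View pics/w19.png

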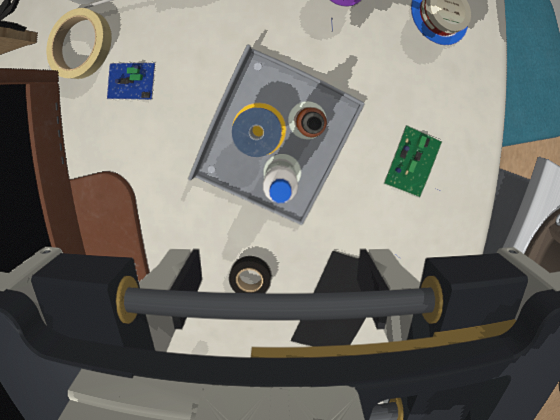

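View pics/s19.png

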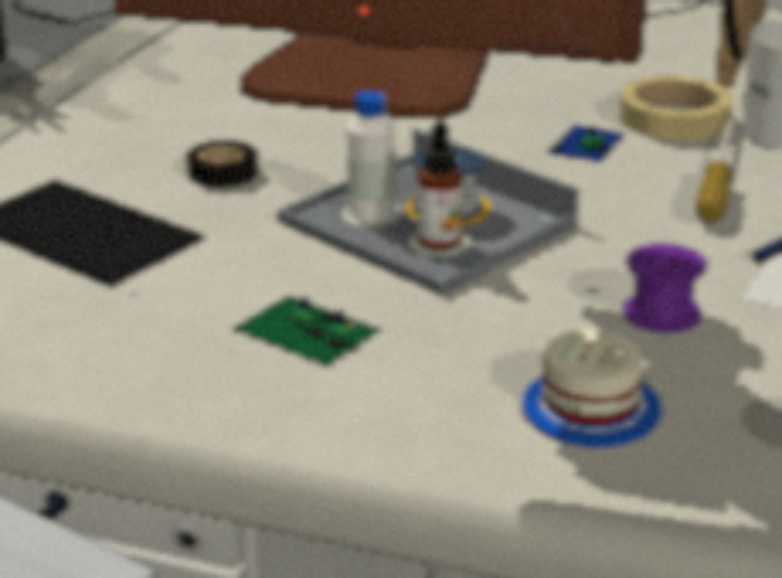

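Run:
```python
from h import *
a=cv2.imread('pics/scene0.png');im=r.capture('scene')[:,:,::-1]
c=np.hstack([a[145:265,225:350],im[145:265,225:350]]);cv2.imwrite('pics/cmp.png',cv2.resize(c,None,fx=3.1,fy=3.1))
for (x0,x1,y0,y1) in [(250,268,150,200),(270,290,162,205)]:
    T=a[y0:y1,x0:x1].copy();m=cv2.matchTemplate(np.ascontiguousarray(im),T,cv2.TM_CCOEFF_NORMED);_,v,_,l=cv2.minMaxLoc(m);print((x0,y0),l,v)
```

```text
(250, 150) (250, 150) 0.994530200958252
(270, 162) (270, 162) 0.8016988635063171
```

View pics/cmp.png

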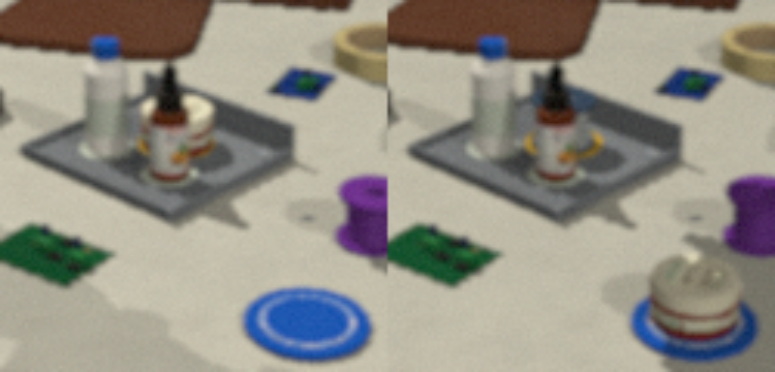

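The bottles match the start picture to the pixel (scene template shifts of 0). I want a vertical look at the pot on the pad.

```bash
python3 -m inch '0.011 0.0168 0 0 0 0 1;0.011 0.0168 0 0 0 0 1;0.011 0.0168 0 0 0 0 1;0.011 0.0168 0 0 0 0 1;0.011 0.0168 0 0 0 0 1;0.011 0.0168 0 0 0 0 1;0.011 0.0168 0 0 0 0 1;0.011 0.0168 0 0 0 0 1;0.011 0.0168 0 0 0 0 1;0.011 0.0168 0 0 0 0 1;0.011 0.0168 0 0 0 0 1;0.011 0.0168 0 0 0 0 1;0.011 0.0168 0 0 0 0 1;0 0 0 0 0 0 1;0 0 0 0 0 0 1'
python3 - <<'E'
from h import *
import pickle
p=r.camera_params('wrist');pickle.dump(p,open('pics/w20.pkl','wb'))
im=r.capture('wrist')[:,:,::-1];cv2.imwrite('pics/w20.png',im)
print(-p['R'].T@p['t'])
u,v=map(int,proj('wrist',(.4205,-.278,.005)));print(u,v)
x0,y0=max(u-60,0),max(v-60,0);print(x0,y0);cv2.imwrite('pics/w20c.png',cv2.resize(im[y0:y0+120,x0:x0+120],None,fx=5,fy=5,interpolation=cv2.INTER_CUBIC))
t=r.capture('top')[:,:,::-1];cv2.imwrite('pics/t20.png',cv2.resize(t[110:270,180:380],None,fx=3.7,fy=3.7,interpolation=cv2.INTER_CUBIC))
E
```

```text
time_s: 49.43
tcp_pos: [0.3954, -0.1989, 0.256]
eef_rot: [-180.0, -0.0, -74.3]
contact_force: [0.3, 0.2, -0.0]
gripper_width: 0.0876
[ 0.41673516 -0.27773129  0.41448446]
276 107
216 47
```

View pics/w20c.png

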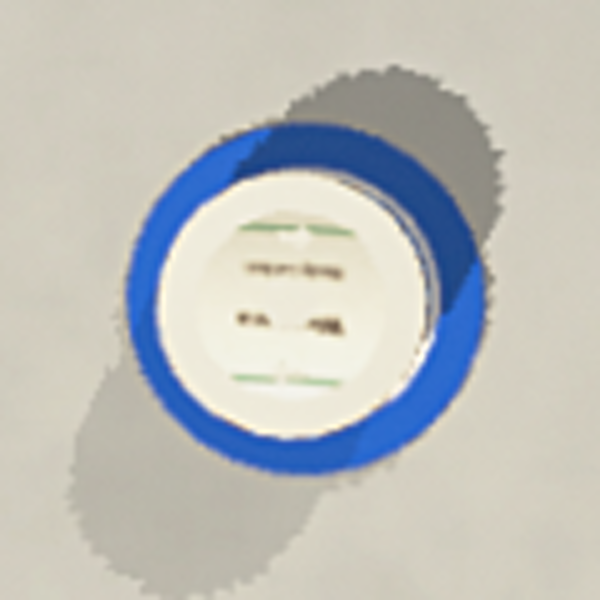

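View pics/t20.png

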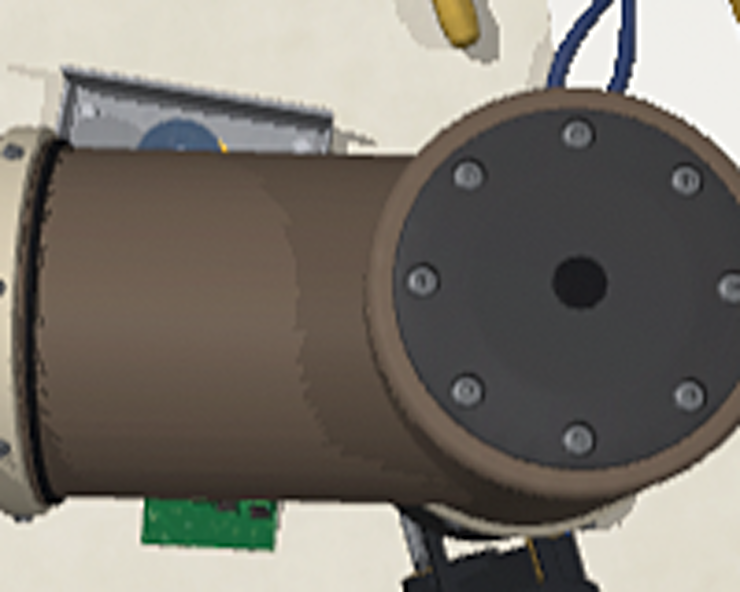

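Run:
```python
from h import *
import pickle
p=pickle.load(open('pics/w20.pkl','rb'))
f=lambda x,y:(216+(x+.5)/5-.5,47+(y+.5)/5-.5)
a=onz('wrist',f(306,298.5),.005,p);b=onz('wrist',f(292,303),.039,p);print(a,b,(b-a)*1000)
```

```text
[ 0.42026778 -0.27967082  0.005     ] [ 0.42276117 -0.27765991  0.039     ] [ 2.49338588  2.01090597 34.        ]
```

The pot is about 3 mm off the pad centre, against a 12 mm limit. The arm is clear of everything, so I'm handing in.

```bash
python3 -c "
from plant import r
s=r.get_state();print(s['time_s'],s['contact_force'])
print(r.close_job())"
```

```text
49.5333 [ 0.99753226 -0.16682358 -0.51031096]
the job is handed in; nothing more can be done
None
```

I did the whole sequence in the order asked and handed the job in at 49.5 s; no verdict came back. I parked both bottles on the mat, moved the pot to the work pad and put the dark-blue and silver reel on the yellow place. Then I stood the flux and the cleaner back on their own spots.

**Last checks**
- **Pot:** about 3 mm from the pad centre in a near-vertical wrist view.
- **Reel:** upright on the yellow place, about 2 mm from the centre by pixels.
- **Bottles:** both upright. The scene-camera match to the start picture showed no pixel shift. The flux match was weaker (0.80, against 0.99 for the cleaner), because the background behind it had changed.
- **Tape and board:** no change seen in the camera pictures.
- **Robot:** the arm was clear of everything and the contact force was about 1 N, which is noise level.

**What disagreed**
- **Top camera:** it read about 4 mm differently in y from the two wrist views, so I used the wrist views.
- **Bottle heights:** my measured top heights came out low, about 7 mm for the cleaner and 16 to 20 mm for the flux. For the bottle heights I therefore relied on the text.
- **Force on closing:** closing on the pot gave about 8 N upward on the tool, and it lifted cleanly.

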